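Roll the mallet head mortise-up and gauge its depth

ROBOT

A 6-joint arm with a two-finger parallel gripper is mounted at the origin on a cart in front of the work surface, level with it; the furniture and walls round the work are solid. World frame = base frame: x ahead of the robot, y to its left, z up, the work surface at z = 0. Lengths are in mm, angles in rad, forces in N, time in s.
With the tool pointing down it reaches from about 275 to 1000 mm from the base axis. Payload 8.4 kg.
Tool frame: the origin (TCP) lies on the centre line of the jaws, within the pads' length; the fingertips stand r.tip_reach ahead of it and the grasp point (between the pads) lies 3 mm ahead of it (r.tip_reach is the distance from the TCP to the fingertips, in mm); z points along the fingers, y is the direction in which the jaws open and shut (so a half turn about z gives the same grasp; the last joint's range is limited). The gripper opens to 85 mm and grips with 20 to 120 N. Pads are 22 mm wide; open, the fingers measure 114 mm over their backs; the gripper's body (76 mm by 85 mm) begins 54 mm behind the grasp point. The pads swing forward as they close: fully open they stand 13 mm farther back than shut.
Start: joints at [1.1, 0.353, 1.633, -0, 1.155, -0.002], TCP at [282.384, 557.572, 224.681] pointing down, gripper open.
Joint ranges: [-2.63, 2.63], [-0.92, 2.1], [0.06, 2.66], [-1.3, 4.44], [0, 2.69], [-3.02, 3.02]. Speed limits (rad/s): [2.22, 2.22, 2.79, 3.14, 3.14, 3.14].

INTERFACE

Orientations are given as [roll, pitch, yaw] about the fixed x, y, z axes, in that order (R = Rz(yaw) Ry(pitch) Rx(roll)).
In Python, from rig import sense, optics, r, nets gives the robot as it stands. The module is installed in compiled form; this text tells all that it offers.
- The arm moves only by the tool carry_out, never from a script. Its argument "increments" is a list that holds one entry, the list of rows, each a list of 6 numbers: the shift along the tool's x, y, z normalised to -1 to 1, where 1 is 40 cm, then the turn, a rotation vector about the tool's x, y, z normalised to -1 to 1, where 1 is 60 degrees. A call has 1 to 5 rows; each row is the pose to reach, as a shift and turn from the pose commanded when the call began, along the tool's axes at that moment; what a row does not reach only later rows make up. A row lasts 1/12 s, in which the tool goes at most 41.7 mm and 7.16 degrees, less where a joint would pass 70% of its speed; a pose out of reach is approached as far as the arm can. A call with a number of a shift or a turn outside -1 to 1 is refused whole. A call with a gripper value outside its range is refused whole. "hand" is the closure, from 0 (fully open) to 1 (shut), set as the call begins (left out, the last holds). The fingers move at their own pace and stop on an object; "squeeze" is the grip in N (left out, the last holds). Time passes only in rows, so rows that repeat a pose let the fingers close. It gives the time, the measured TCP pose, the force and the opening at its end, in the units of the state.
- sense(): the state, without advancing time (a new reading comes with each control period).
- optics.grab_frame(name): name is "scene" or "side" or "wrist"; returns a dict with "img" (384x512x3 uint8, red, green, blue), "range_z" (384x512 float32, mm along the optical axis (not along the pixel's ray), 0 where there is no reading), "fov_y" (degrees; the focal length in pixels is half the picture's height over the tangent of half this angle, whatever the lens; pixels are square), "cx", "cy" (the principal point, pixels), "R" (3x3) and "t" (3): a world point X has camera coordinates R X + t. Camera axes: x right, y down, z forward; pixel columns grow to the right and rows downward; lengths in mm; the calibration is good to about 2 mm. A picture is of the moment at which its call begins.
- r.sign_off(): hands the job in, once; it reports no verdict.
Trained networks look in the newest picture that a camera, given by its name, has taken for a name from the list of things; names that differ only in an ending like _2 or _b are one class to them, and where a whole thing is asked for, a point or a joint stands for the part that bears it (a point fixed in the world has none). Each returns a list of dicts, best first, with "confidence" (0 to 1); they miss things now and then, are a little off and sometimes report something else, mostly with a low value. They report only what shows in the picture. A call takes as long as a camera call.
- nets.trace(target, camera): "mask" (384x512 bool, what is visible of it).
- nets.tip_of(target, camera): "point" ([x, y, z] in mm, in world coordinates, good to about 4 mm: a listed point, or the origin of a listed thing).
The state is a dict: "clock": time; "qpos": joint angles; "qvel": joint speeds; "joint_efforts": joint torques, N m; "eef_pos": TCP position; "tcp_rot": TCP orientation; "contact_force": force on the tool from outside, world axes, zero at the start; "wrist_torque": the same for the moment, N m; "opening": opening from 0.0 (shut) to 1.0 (fully open).
Only numpy, scipy, OpenCV 4.12 (cv2) and the standard library are available. Lean on these libraries where they do the work, as an engineer would, in place of code of your own. Each camera call takes 0.05 s, during which the arm holds its last target.

TASK

Roll the six-sided wooden mallet head over on the black rubber mat, one face at a time and letting it rest on each, until the face with the square blind mortise is on top. Then stand the depth gauge on that face over the mortise and press its knob down until the rod bottoms on the mortise floor, and leave the gauge standing there, foot flat on the wood and rod still down. Leave the chisel, the sanding block and the glue bottle alone.

Things in the scene. Friction and masses are not known exactly. Their poses are not given: they have to be found in the camera images.
- bench_mat: Black ribbed non-slip rubber mat, fixed to the bench, 220 (x) x 240 (y) x 3 mm. Origin at the centre of its underside; its top is 3 mm above the bench. The mallet head starts near the edge towards the robot. The head's bottom edge holds on the rubber without slipping as it is tipped; on the bare bench it slips more easily.
- mallet_head: Loose wooden hexagonal prism, 60 mm across flats, faces 34.6 mm wide, 150 mm long, about 0.35 kg. Origin at its centre; y = long axis, z = out through the mortise face. Starts with that face on the lower side towards the robot: two faces over when rolled away. Pushed level it jams or slides: push its near edge (30 mm up) forward and upward in an arc; past 30 degrees it drops on the next face.
- mortise (a point): Centre of the mortise mouth, on the head at y = +30, z = +30 mm of its frame. The mortise is a square 20 x 20 mm blind hole, its walls square to the face; its depth varies between 22 and 38 mm and is not known. Black lines frame it, and a red line on each end of the head runs from the centre to this face.
- depth_gauge: Loose steel depth gauge, 0.19 kg with its rod, standing on its foot: 30 (x) x 60 (y) x 14 mm, with a neck 20 mm across and 12 mm high on it. Origin at the centre of the foot's underside, z up along the rod. It can be lifted by the rod's knob: the foot hangs on by the rod's friction.
- gauge_rod: The gauge's sliding rod, 8 mm thick, with a black knob. Origin at its lower tip, at the start 1 mm above the foot's underside. The knob is 24 mm across and reaches from 74 to 104 mm above the tip. Pushed down, the rod comes out of the foot by up to 45 mm against about 4 N of friction and stays where it is left.
- chisel: Bystander: bench chisel with a wooden handle, 215 mm long, lying flat. Origin under its middle.
- sanding_block: Bystander: cork sanding block, 56 x 96 x 31 mm. Origin under its middle.
- glue_bottle: Bystander: white glue bottle with a red nozzle, 42 x 51 x 150 mm, standing. Origin under its middle.

How it is judged:
By the outcome, as a careful person would: the job done as asked, in the order asked, and still so for the second after the job is handed in, with the robot touching nothing.
It also fails if it takes over 58 s, if anything falls off the work surface, if the arm or the gripper's body presses on something with over 40 N, if the wrist force passes 120 N, or if a joint passes its speed limit or range.

## Working session

There is one attempt and no reset: what is moved stays moved. The work goes in short steps, Python scripts to look and compute and a tool call to move; the robot and the scene stay as the last step left them, time stands still between calls to the robot, and variables do not carry over. Pictures are saved under pics/ and viewed, and the job is handed in when it is done.

Besides the shell and the picture viewer there is one more tool, called in YAML: its name, and indented under it one key for each argument. carry_out: Moves the arm, as the interface text tells. Its arguments: {"type":"object","properties":{"increments":{"type":"array","items":{"type":"array","items":{"type":"array","items":{"type":"number","minimum":-1,"maximum":1}}}},"hand":{"type":"number"},"squeeze":{"type":"number"}},"required":["increments"]}

```bash
ls; mkdir -p pics; cat > h.py <<'E'
import numpy as np, cv2
from rig import sense, optics, r, nets
from scipy.spatial.transform import Rotation as Rn
def f(fr): return fr['img'].shape[0]/2/np.tan(np.radians(fr['fov_y'])/2)
def cloud(fr):
    z=fr['range_z']; F=f(fr); v,u=np.mgrid[:z.shape[0],:z.shape[1]]
    P=np.stack([(u-fr['cx'])*z/F,(v-fr['cy'])*z/F,z],-1)
    W=(P-fr['t'])@fr['R']; W[z<=0]=np.nan
    return W
def proj(fr,X):
    c=fr['R']@np.asarray(X,float)+fr['t']; return c[0]/c[2]*f(fr)+fr['cx'],c[1]/c[2]*f(fr)+fr['cy']
def save(fr,n,crop=None,s=1):
    im=fr['img'][:,:,::-1]
    if crop: im=im[crop[1]:crop[3],crop[0]:crop[2]]
    if s!=1: im=cv2.resize(im,None,fx=s,fy=s,interpolation=cv2.INTER_CUBIC)
    cv2.imwrite('pics/'+n,im)
def st():
    s=sense(); print('t',round(s['clock'],2),'pos',np.round(s['eef_pos'],1),'rot',np.round(s['tcp_rot'],3),'F',np.round(s['contact_force'],1),'open',round(s['opening'],3),'q',np.round(s['qpos'],2))
    return s
E
python3 - <<'E'
from h import *
st(); print(r.tip_reach)
for c in ['scene','side']:
    fr=optics.grab_frame(c); save(fr,c+'0.png'); 
    print(c,np.round(fr['R'],2).tolist(),np.round(fr['t']),fr['fov_y'])
    for n in ['mallet_head','mortise','depth_gauge','gauge_rod','bench_mat','chisel','sanding_block','glue_bottle']:
        print(n,[(np.round(d['point'],1).tolist(),round(d['confidence'],2)) for d in nets.tip_of(n,c)[:2]])
st()
E
```

```text
pics
t 0.0 pos [282.2 557.1 224. ] rot [-3.14   0.     2.673] F [ 0.3 -0.5 -0.2] open 0.998 q [ 1.1   0.35  1.63 -0.    1.16 -0.  ]
22.0
scene [[0.82, -0.58, 0.01], [-0.39, -0.57, -0.72], [0.43, 0.58, -0.69]] [-532.  277.  989.] 47.905330780105146
mallet_head [([552.5, 108.4, 28.4], 0.69)]
mortise [([531.5, 133.2, 21.5], 0.65), ([554.8, 106.2, 28.4], 0.52)]
depth_gauge [([534.5, -331.6, 1.9], 0.58)]
gauge_rod [([531.1, -332.8, 2.1], 0.73)]
bench_mat [([594.6, 126.9, 0.7], 0.82)]
chisel [([783.7, -169.4, -3.9], 0.97)]
sanding_block [([650.8, -205.8, 0.4], 0.9), ([689.5, 296.6, -1.1], 0.69)]
glue_bottle [([687.7, 300.3, -2.1], 0.58), ([552.7, 107.8, 28.2], 0.19)]
side [[0.85, -0.53, -0.01], [-0.26, -0.4, -0.88], [0.46, 0.75, -0.48]] [-523.  223.  768.] 57.282794226787274
mallet_head [([556.1, 105.6, 30.1], 0.73)]
mortise [([528.1, 135.0, 17.8], 0.57)]
depth_gauge [([556.6, 105.7, 32.6], 0.72), ([525.5, -331.4, -2.4], 0.59)]
gauge_rod [([531.4, -333.2, 3.0], 0.56), ([596.1, 123.2, -2.0], 0.31)]
bench_mat [([596.4, 125.1, -1.9], 0.87)]
chisel [([783.9, -171.6, -0.5], 0.73)]
sanding_block [([651.4, -201.0, -6.0], 0.78), ([784.6, -170.0, 0.6], 0.45)]
glue_bottle [([690.4, 303.8, -1.4], 0.84)]
t 0.9 pos [282.4 557.6 224.7] rot [3.142 0.    2.673] F [ 0.7 -0.4 -0.2] open 1.0 q [ 1.1   0.35  1.63 -0.    1.16 -0.  ]
```

View pics/scene0.png

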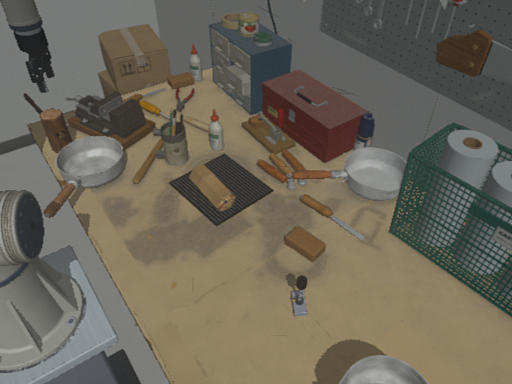

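View pics/side0.png

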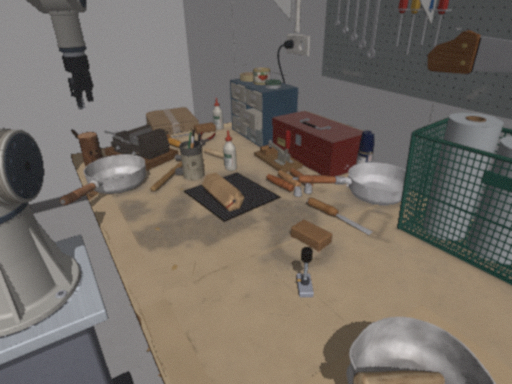

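The mallet head shows at about (213,188) in scene and the gauge at (300,296); the nets agree with this. Next I'll fit the head's yaw and the gauge's pose from depth.

```bash
cat > fit.py <<'E'
from h import *
from scipy.optimize import minimize
def headpts(fr,lo=8,hi=75,xr=(480,720),yr=(10,220)):
    W=cloud(fr).reshape(-1,3); C=fr['img'].reshape(-1,3)
    k=(W[:,0]>xr[0])&(W[:,0]<xr[1])&(W[:,1]>yr[0])&(W[:,1]<yr[1])&(W[:,2]>lo)&(W[:,2]<hi)
    return W[k],C[k]
def fithead(P,guess):
    # hex prism signed distance, flat on face: normals at k*60deg+90 in xz
    h=np.radians(90+60*np.arange(6))
    def sd(p,P):
        x,y,z,yaw=p; c,s=np.cos(yaw),np.sin(yaw)
        d=P-[x,y,z]; a=c*d[:,0]+s*d[:,1]; b=-s*d[:,0]+c*d[:,1]
        q=np.max([np.cos(t)*a+np.sin(t)*d[:,2] for t in h],0)-30
        return np.maximum(q,np.abs(b)-75)
    cost=lambda p: np.mean(np.minimum(np.abs(sd(p,P)),8))
    best=min((minimize(cost,np.array(guess)+[dx,dy,0,dw],method='Nelder-Mead',options=dict(maxiter=3000,xatol=.01,fatol=1e-4)) for dx in(-6,6) for dy in (-8,8) for dw in (-.1,0.1)),key=lambda m:m.fun)
    return best.x,best.fun
E
python3 - <<'E'
from fit import *
for c in ['scene','side']:
    fr=optics.grab_frame(c); save(fr,c+'1.png',(150,130,300,240),5)
    P,C=headpts(fr); 
    P2=P[(P[:,0]<620)]
    print(c,len(P),len(P2),P2.min(0),P2.max(0), fithead(P2,[554,107,33,0.0]))
    W=cloud(fr).reshape(-1,3)
    G=W[(np.abs(W[:,0]-531)<60)&(np.abs(W[:,1]+332)<60)&(W[:,2]>8)]
    ft=G[(G[:,2]<18)];kn=G[G[:,2]>72]
    print('gauge',len(G),G.min(0),G.max(0)); 
    print('foot rect',cv2.minAreaRect(ft[:,:2].astype(np.float32)),'knob',kn.min(0),kn.max(0),kn.mean(0))
    save(fr,c+'g.png',(250,230,350,320),6)
E
```

```text
scene 1038 1038 [519.38760336  26.83020753   8.11816713] [590.39522464 184.22580161  65.23526345] (array([5.55090981e+02, 1.06558284e+02, 3.13433595e+01, 1.03494834e-02]), np.float64(1.1569897937549596))
gauge 439 [ 501.35264058 -363.97865764    8.00388175] [ 554.11149993 -299.49591587  107.01876836]
foot rect ((528.6032104492188, -332.392333984375), (61.56644058227539, 30.207164764404297), 58.20220184326172) knob [ 516.53847242 -344.23953051   76.42170289] [ 540.14879486 -323.12503659  107.01876836] [ 525.29626353 -335.67006186   96.27576187]
side 850 850 [522.03317215  29.34800859   8.13123536] [590.92686236 183.42511947  65.0366808 ] (array([5.57684635e+02, 1.07863519e+02, 3.27918774e+01, 6.60640443e-03]), np.float64(0.8910783441669502))
gauge 507 [ 504.88569676 -363.62832089    8.36710347] [ 557.70159653 -298.77819823  106.34768373]
foot rect ((530.761962890625, -331.6880798339844), (60.25954055786133, 29.865407943725586), 57.33634567260742) knob [ 519.0190858  -343.43138459   76.78660939] [ 542.3590104  -322.10946732  106.34768373] [ 527.04797599 -335.45921028   95.32704167]
```

View pics/side1.png

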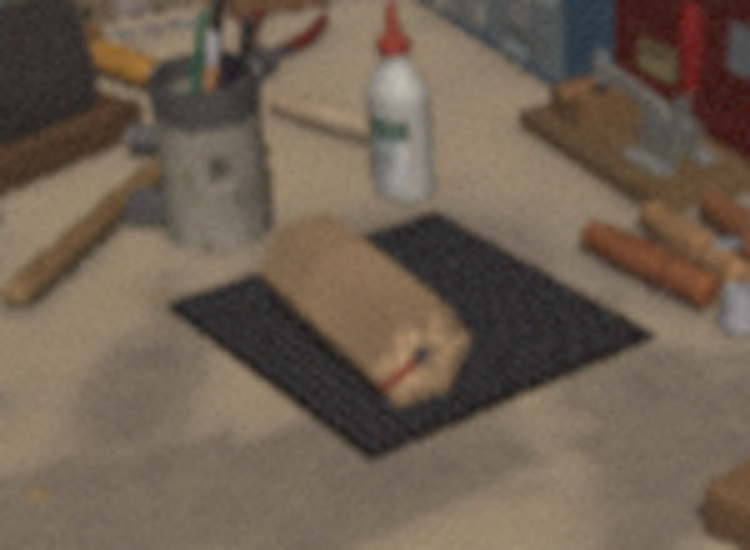

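View pics/sideg.png

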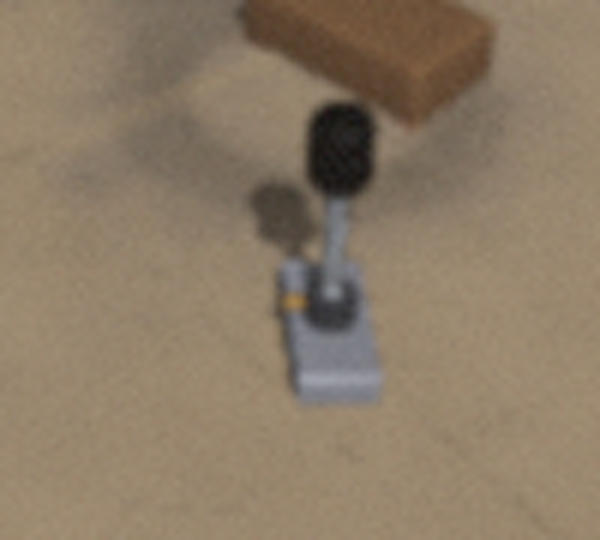

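The red line on the head's end points to the lower near face, as stated. Head centre is about (556,107,33) with yaw ≈ 0. The gauge is at about (530,-332) with its foot axis at about 58°. I'll write a planner for the move numbers.

```bash
cat > plan.py <<'E'
from h import *
def plan(pos,rpy_deg,start=None):
    s=sense()
    p0=np.array(s['eef_pos']);R0=Rn.from_euler('xyz',s['tcp_rot'])
    if start is not None: p0=np.array(start[0],float);R0=Rn.from_euler('xyz',start[1],degrees=True)
    R1=Rn.from_euler('xyz',rpy_deg,degrees=True)
    d=R0.inv().apply(np.array(pos)-p0)/400; w=(R0.inv()*R1).as_rotvec(degrees=True)/60
    n=max(np.linalg.norm(d)*400/41.7,np.linalg.norm(w)*60/7.16)
    print(np.round(d,4).tolist(),np.round(w,4).tolist(),'rows',round(n,1))
E
python3 - <<'E'
from plan import *
st()
plan((430,330,224),(180,22,180))
plan((430,107,150),(180,45,180))
E
```

```text
t 1.0 pos [282.4 557.6 224.7] rot [ 3.142 -0.     2.673] F [-0.3 -0.1  0. ] open 1.0 q [ 1.1   0.35  1.63  0.    1.16 -0.  ]
[-0.5863, -0.3408, 0.0017] [-0.0859, -0.3599, -0.4421] rows 6.5
[-0.8382, -0.8382, 0.1867] [-0.1757, -0.7359, -0.4243] rows 11.5
```

carry_out:
  increments:
    - [[-0.5863,-0.3408,0,-0.086,-0.36,-0.442],[-0.5863,-0.3408,0,-0.086,-0.36,-0.442],[-0.5863,-0.3408,0,-0.086,-0.36,-0.442],[-0.5863,-0.3408,0,-0.086,-0.36,-0.442],[-0.5863,-0.3408,0,-0.086,-0.36,-0.442]]
  hand: 0

```text
clock: 1.42
eef_pos: [396.1, 381.7, 224.9]
tcp_rot: [-3.14, 0.388, -3.135]
contact_force: [0.2, -0.1, -0.8]
opening: 1.0
```

```bash
python3 - <<'E'
from plan import *
st()
plan((430,107,150),(180,45,180))
E
```

```text
t 1.42 pos [396.1 381.7 224.9] rot [-3.14   0.388 -3.135] F [ 0.2 -0.1 -0.8] open 1.0 q [ 0.96  0.13  1.99 -0.43  0.84 -0.35]
[-0.0033, -0.6871, 0.2047] [0.0023, -0.3796, 0.0056] rows 6.9
```

carry_out:
  increments:
    - [[-0.0033,-0.687,0.205,0.002,-0.38,0.006],[-0.0033,-0.687,0.205,0.002,-0.38,0.006],[-0.0033,-0.687,0.205,0.002,-0.38,0.006],[-0.0033,-0.687,0.205,0.002,-0.38,0.006],[-0.0033,-0.687,0.205,0.002,-0.38,0.006]]

```text
clock: 1.83
eef_pos: [411.4, 232.6, 194.6]
tcp_rot: [3.139, 0.766, 3.125]
contact_force: [5.9, -2.9, 6.7]
opening: 1.003
```

```bash
python3 - <<'E'
from plan import *
st()
plan((450,107,70),(180,45,180))
E
```

```text
t 1.83 pos [411.4 232.6 194.6] rot [3.139 0.766 3.125] F [ 5.9 -2.9  6.7] open 1.003 q [ 0.94  0.03  2.41 -1.3   0.63  0.46]
[0.1426, -0.3131, 0.2943] [-0.0089, -0.0185, -0.0112] rows 4.3
```

q4 went to its limit because a 45° forward tilt lines the tool up with the forearm. I'll use a 20° tilt instead, which is enough for edge pushing in an arc.

```bash
python3 - <<'E'
from plan import *
st()
plan((440,170,150),(180,20,180))
E
```

```text
t 1.83 pos [411.4 232.6 194.6] rot [3.139 0.766 3.125] F [ 5.9 -2.9  6.7] open 1.003 q [ 0.94  0.03  2.41 -1.3   0.63  0.46]
[0.0238, -0.1556, 0.1314] [-0.0063, 0.3981, -0.0129] rows 3.3
```

carry_out:
  increments:
    - [[0.024,-0.156,0.131,-0.006,0.398,-0.013],[0.024,-0.156,0.131,-0.006,0.398,-0.013],[0.024,-0.156,0.131,-0.006,0.398,-0.013],[0.024,-0.156,0.131,-0.006,0.398,-0.013]]

```text
clock: 2.17
eef_pos: [433.3, 175.0, 155.2]
tcp_rot: [-3.104, 0.513, -3.137]
contact_force: [-1.1, -0.6, -0.9]
opening: 1.0
```

```bash
python3 - <<'E'
from plan import *
st()
plan((470,107,80),(180,20,180))
E
```

```text
t 2.17 pos [433.3 175.  155.2] rot [-3.104  0.513 -3.137] F [-1.1 -0.6 -0.9] open 1.0 q [ 0.62  0.05  2.34 -0.78  0.46 -0.29]
[0.013, -0.1626, 0.2147] [-0.0336, 0.1566, 0.0012] rows 2.6
```

carry_out:
  increments:
    - [[0.013,-0.163,0.215,-0.034,0.157,0.001],[0.013,-0.163,0.215,-0.034,0.157,0.001],[0.013,-0.163,0.215,-0.034,0.157,0.001],[0.013,-0.163,0.215,-0.034,0.157,0.001],[0.013,-0.163,0.215,-0.034,0.157,0.001]]

```text
clock: 2.58
eef_pos: [471.2, 103.9, 77.2]
tcp_rot: [-3.14, 0.347, 3.138]
contact_force: [-1.5, -0.3, -0.1]
opening: 0.997
```

```bash
python3 - <<'E'
from plan import *
st()
fr=optics.grab_frame('side'); save(fr,'s2.png',(150,80,320,240),4)
plan((485,107,31),(180,20,180))
E
```

```text
t 2.58 pos [471.2 103.9  77.2] rot [-3.14   0.347  3.138] F [-1.5 -0.3 -0.1] open 0.997 q [ 0.28  0.24  2.3  -0.35  0.29 -0.96]
[0.0053, 0.0055, 0.1234] [-0.0026, -0.002, -0.0037] rows 1.2
```

View pics/s2.png

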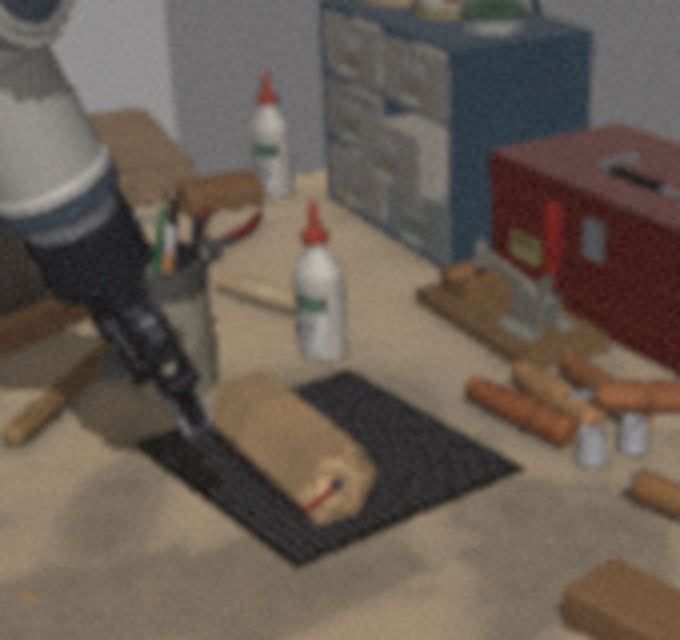

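```bash
python3 - <<'E'
from plan import *
for c in ['scene','side']:
    fr=optics.grab_frame(c); W=cloud(fr).reshape(-1,3)
    k=(W[:,0]>440)&(W[:,0]<512)&(W[:,1]>20)&(W[:,1]<190)&(W[:,2]>12)
    P=W[k]; print(c,len(P))
    for lo in range(10,120,8):
        q=P[(P[:,2]>=lo)&(P[:,2]<lo+8)]
        if len(q): print(lo,len(q),'y',np.round(np.percentile(q[:,1],[0,25,50,75,100])),'x',np.round(np.percentile(q[:,0],[0,50,100])))
E
```

```text
scene 194
90 4 y [ 55.  55.  56.  79. 146.] x [450. 453. 458.]
98 9 y [50. 51. 54. 56. 57.] x [450. 457. 472.]
106 19 y [44. 49. 50. 52. 58.] x [446. 457. 467.]
114 14 y [47. 48. 49. 50. 57.] x [446. 456. 466.]
side 263
90 3 y [ 59. 104. 149. 149. 149.] x [457. 460. 461.]
98 24 y [ 52.  57.  60. 149. 154.] x [451. 457. 471.]
106 26 y [ 49.  52.  56.  60. 153.] x [447. 456. 472.]
114 28 y [ 49.  51.  53.  61. 152.] x [445. 453. 469.]
```

```bash
python3 - <<'E'
from plan import *
fr=optics.grab_frame('side')
for X in [(478.7,54,56.5),(478.7,154,56.5),(471,54,77),(464,54,97)]: print(X,proj(fr,X))
im=fr['img'][155:225,170:240,::-1]; im=np.clip(im.astype(float)*2.2,0,255).astype(np.uint8)
cv2.imwrite('pics/s3.png',cv2.resize(im,None,fx=8,fy=8))
z=fr['range_z'][155:225,170:240]; print((z<=0).sum())
print(nets.tip_of('mallet_head','side')[:1])
E
```

```text
(478.7, 54, 56.5) (np.float64(205.52559861295234), np.float64(198.371813492282))
(478.7, 154, 56.5) (np.float64(191.7105561060937), np.float64(184.82321609020252))
(471, 54, 77) (np.float64(202.42546633721952), np.float64(192.81303905002326))
(464, 54, 97) (np.float64(199.48937374032135), np.float64(187.195810000322))
23
[{'point': [560.7, 106.9, 30.9], 'confidence': 0.7}]
```

View pics/s3.png

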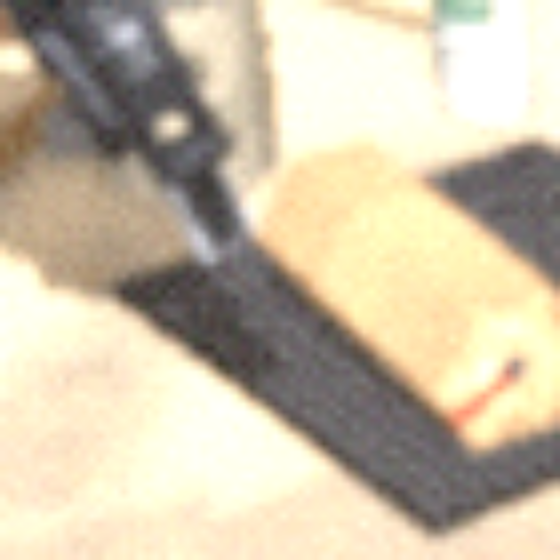

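The open fingers end well behind the TCP. I'll close them for the push and check the tip.

carry_out:
  increments:
    - [[0,0.008,0,0,0,0],[0,0.008,0,0,0,0],[0,0.008,0,0,0,0],[0,0.008,0,0,0,0],[0,0.008,0,0,0,0]]
  hand: 1
  squeeze: 40

```text
clock: 3.25
eef_pos: [470.1, 111.6, 80.7]
tcp_rot: [-3.141, 0.351, -3.14]
contact_force: [-0.4, -0.2, 0.1]
opening: 0.302
```

```bash
python3 - <<'E'
from plan import *
st(); print(r.tip_reach)
fr=optics.grab_frame('side')
im=fr['img'][155:225,170:240,::-1]; im=np.clip(im.astype(float)*2.2,0,255).astype(np.uint8)
cv2.imwrite('pics/s4.png',cv2.resize(im,None,fx=8,fy=8))
W=cloud(fr).reshape(-1,3)
k=(W[:,0]>440)&(W[:,0]<512)&(W[:,1]>20)&(W[:,1]<190)&(W[:,2]>12)
P=W[k]
for lo in range(10,120,8):
    q=P[(P[:,2]>=lo)&(P[:,2]<lo+8)]
    if len(q): print(lo,len(q),'y',np.round(np.percentile(q[:,1],[0,25,50,75,100])),'x',np.round(np.percentile(q[:,0],[0,50,100])))
plan((485,107,31),(180,20,180))
E
```

```text
t 3.25 pos [470.1 111.6  80.7] rot [-3.141  0.351 -3.14 ] F [-0.4 -0.2  0.1] open 0.302 q [ 0.3   0.23  2.3  -0.36  0.29 -0.94]
22.0
82 10 y [ 93.  93.  94. 119. 129.] x [457. 461. 476.]
90 17 y [ 85.  87.  91.  95. 127.] x [454. 461. 477.]
98 24 y [ 84.  87.  91.  94. 126.] x [451. 459. 475.]
106 26 y [ 84.  87.  88.  93. 131.] x [448. 457. 472.]
114 19 y [ 85.  86.  88.  93. 136.] x [448. 459. 469.]
[0.0078, -0.0112, 0.1292] [0.0004, 0.0021, 0.0013] rows 1.2
```

View pics/s4.png

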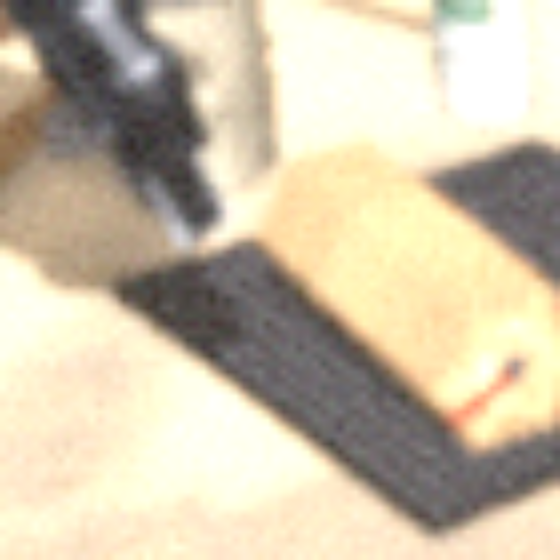

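carry_out:
  increments:
    - [[0.008,-0.012,0,0,0,0],[0.008,-0.012,0,0,0,0],[0.008,-0.012,0,0,0,0],[0.008,-0.012,0,0,0,0]]

```text
clock: 3.63
eef_pos: [467.1, 106.1, 79.2]
tcp_rot: [-3.141, 0.351, -3.141]
contact_force: [0.4, -0.0, 0.1]
opening: 0.002
```

```bash
python3 - <<'E'
from plan import *
st(); print(r.tip_reach)
fr=optics.grab_frame('side')
im=fr['img'][155:225,170:240,::-1]; im=np.clip(im.astype(float)*2.2,0,255).astype(np.uint8)
cv2.imwrite('pics/s5.png',cv2.resize(im,None,fx=8,fy=8))
W=cloud(fr).reshape(-1,3)
k=(W[:,0]>440)&(W[:,0]<512)&(W[:,1]>20)&(W[:,1]<190)&(W[:,2]>12)
P=W[k]
for lo in range(10,120,8):
    q=P[(P[:,2]>=lo)&(P[:,2]<lo+8)]
    if len(q): print(lo,len(q),'y',np.round(np.percentile(q[:,1],[0,25,50,75,100])),'x',np.round(np.percentile(q[:,0],[0,50,100])))
s=sense();R=Rn.from_euler('xyz',s['tcp_rot'])
for l in (0,10,22): print(l,proj(fr,s['eef_pos']+R.apply([0,-14,l])),proj(fr,s['eef_pos']+R.apply([0,0,l])))
fr=optics.grab_frame('wrist'); save(fr,'w5.png')
for l in (0,10,22): print(l,proj(fr,s['eef_pos']+R.apply([0,-14,l])),proj(fr,s['eef_pos']+R.apply([0,0,l])))
plan((485,107,31),(180,20,180))
E
```

```text
t 3.63 pos [467.1 106.1  79.2] rot [-3.141  0.351 -3.141] F [ 0.4 -0.   0.1] open 0.002 q [ 0.29  0.23  2.31 -0.36  0.29 -0.95]
22.0
82 9 y [ 99. 100. 101. 101. 102.] x [455. 463. 473.]
90 17 y [ 92.  95.  98. 100. 107.] x [451. 459. 474.]
98 23 y [ 91.  94.  95. 100. 107.] x [449. 459. 473.]
106 20 y [ 92.  93.  95.  99. 112.] x [446. 455. 469.]
114 11 y [ 90.  92.  94.  95. 102.] x [440. 458. 466.]
0 (np.float64(195.6412559280897), np.float64(187.13406075303098)) (np.float64(193.70796300435012), np.float64(185.25729212596687))
10 (np.float64(197.04756537213876), np.float64(189.6763013713463)) (np.float64(195.111370190108), np.float64(187.78479038293423))
22 (np.float64(198.71328170732895), np.float64(192.68748197873768)) (np.float64(196.7738683345715), np.float64(190.77890442551956))
0 (np.float64(227.59471654113446), np.float64(241.9396138926992)) (np.float64(255.25374304114956), np.float64(241.90803935366802))
10 (np.float64(229.20380685649837), np.float64(234.18691069321625)) (np.float64(255.31139288868084), np.float64(234.15818034005915))
22 (np.float64(230.91146603654914), np.float64(225.9592962066977)) (np.float64(255.3725752598455), np.float64(225.93344478655234))
[-0.0001, 0.0018, 0.1286] [0.0001, 0.0018, 0.0006] rows 1.2
```

View pics/s5.png

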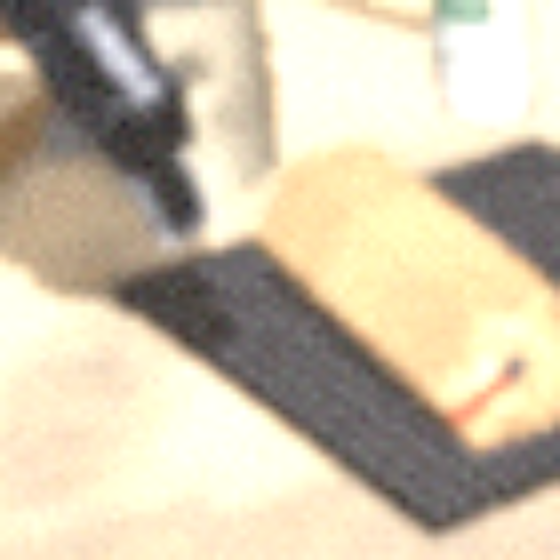

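View pics/w5.png

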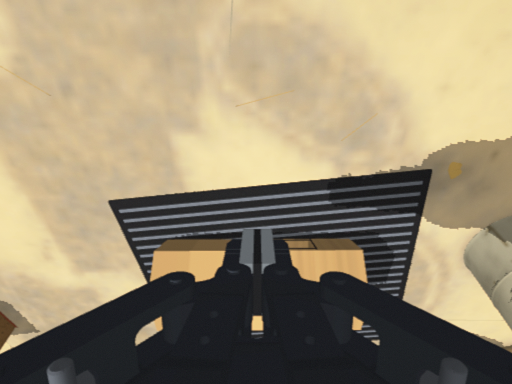

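```bash
python3 - <<'E'
from fit import *
fr=optics.grab_frame('wrist'); W=cloud(fr)
print(np.round(fr['R'],3).tolist(), np.round(fr['t'],1), 'cam at',np.round(-fr['R'].T@fr['t'],1))
for uv in [(140,205),(400,200),(200,246),(330,250),(230,100)]: print(uv,np.round(W[uv[1],uv[0]],1))
print('tip px depth',[ (v,fr['range_z'][v,247],fr['range_z'][v,262]) for v in range(222,262,6)])
P,C=headpts(fr,lo=10,hi=70,xr=(500,620),yr=(10,200)); print(len(P),P.min(0),P.max(0))
s=optics.grab_frame('scene'); W=cloud(s); 
k=(W[...,0]>440)&(W[...,0]<490)&(W[...,1]>80)&(W[...,1]<130)&(W[...,2]>20)&(W[...,2]<200)
v,u=np.where(k); print(v.max(), W[k][:,2].min()); i=np.argsort(W[k][:,2])[:6]; print(np.round(W[k][i]))
E
```

```text
[[-0.001, 1.0, 0.002], [0.815, -0.0, 0.579], [0.579, 0.002, -0.815]] [-106.8 -401.2  -43.9] cam at [352.4 106.8 196.8]
(140, 205) [502.9  17.9   2.9]
(400, 200) [498.3 215.7   2.8]
(200, 246) [527.1  64.1  22.4]
(330, 250) [518.8 159.3  34.8]
(230, 100) [4.219e+02 9.040e+01 3.000e-01]
tip px depth [(222, np.float32(254.38374), np.float32(254.84485)), (228, np.float32(258.79453), np.float32(257.17145)), (234, np.float32(142.11877), np.float32(142.14906)), (240, np.float32(136.6309), np.float32(135.85313)), (246, np.float32(131.66711), np.float32(129.80342)), (252, np.float32(123.90924), np.float32(124.56377)), (258, np.float32(119.5617), np.float32(119.59106))]
5113 [518.77279712  32.3652679   10.00522908] [573.20676458 183.02953468  64.37414412]
188 81.06973585653247
[[464. 102.  81.]
 [456. 100.  83.]
 [454. 100.  84.]
 [454. 101.  87.]
 [473. 101.  88.]
 [451. 111.  89.]]
```

```bash
python3 - <<'E'
from fit import *
fr=optics.grab_frame('wrist'); W=cloud(fr); s=st(); R=Rn.from_euler('xyz',s['tcp_rot'])
for v in (230,231,232,233,236,240,250): print(v,np.round(W[v,247],1),np.round(R.inv().apply(W[v,247]-s['eef_pos']),1), np.round(R.inv().apply(W[v,262]-s['eef_pos']),1))
E
```

```text
t 3.88 pos [467.2 106.4  79.3] rot [-3.141  0.351 -3.141] F [1.  0.2 0.4] open -0.006 q [ 0.29  0.23  2.31 -0.36  0.29 -0.95]
230 [452.3 102.6  86.9] [ 11.4  -3.8 -12.2] [ 11.7   3.1 -13. ]
231 [451.1 102.7  88.8] [ 11.9  -3.7 -14.5] [ 12.2   3.1 -15.4]
232 [451.6 102.7  89. ] [ 11.4  -3.7 -14.5] [ 11.7   3.1 -15.3]
233 [450.7 102.7  90.6] [ 11.7  -3.6 -16.3] [ 11.8   3.1 -16.7]
236 [449.3 102.8  94. ] [ 11.8  -3.5 -20. ] [ 11.8   3.  -20. ]
240 [448.  102.9  97.9] [ 11.7  -3.4 -24.1] [ 12.    2.9 -24.7]
250 [444.4 103.2 107.2] [ 11.9  -3.1 -34.1] [ 11.8   2.8 -33.9]
```

carry_out:
  increments:
    - [[0,0,0.128,0,0,0],[0,0,0.128,0,0,0],[0,0,0.128,0,0,0]]

```text
clock: 4.13
eef_pos: [484.0, 106.0, 28.7]
tcp_rot: [-3.14, 0.347, -3.14]
contact_force: [-1.0, 0.2, -0.6]
opening: 0.003
```

```bash
python3 - <<'E'
from fit import *
fr=optics.grab_frame('wrist'); W=cloud(fr); s=st(); R=Rn.from_euler('xyz',s['tcp_rot'])
for v in (228,230,231,232): print(v,np.round(W[v,247],1),np.round(R.inv().apply(W[v,247]-s['eef_pos']),1))
fr=optics.grab_frame('side'); save(fr,'s6.png',(150,130,270,230),6)
E
```

```text
t 4.18 pos [484.  106.   29.9] rot [-3.14   0.348 -3.14 ] F [-0.3  0.1 -0.1] open -0.002 q [ 0.28  0.37  2.3  -0.59  0.17 -0.73]
228 [496.5 101.    4.2] [-2.9 -5.  28.4]
230 [467.8 102.3  37.8] [ 12.6  -3.7 -12.9]
231 [467.9 102.3  38.3] [ 12.3  -3.7 -13.4]
232 [467.5 102.4  39.4] [ 12.3  -3.6 -14.5]
```

View pics/s6.png

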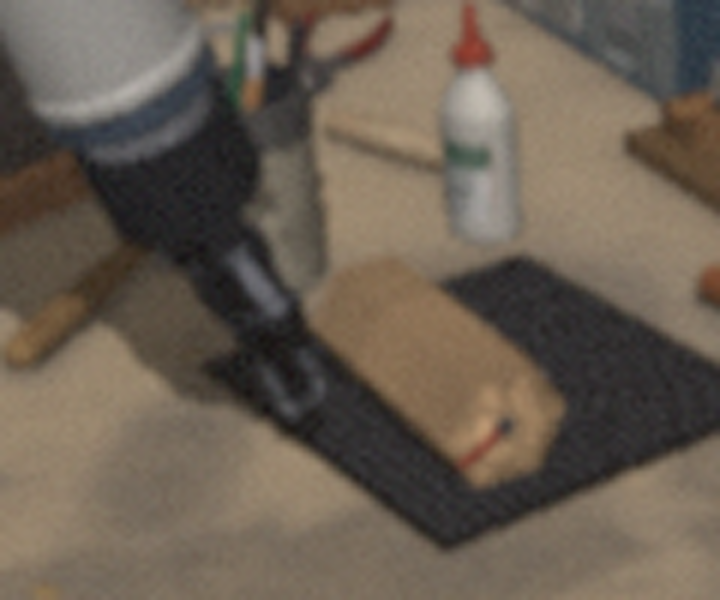

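```bash
python3 - <<'E'
from fit import *
fr=optics.grab_frame('side'); s=st(); R=Rn.from_euler('xyz',s['tcp_rot'])
for l in (-20,-10,0,10,22): print(l,proj(fr,s['eef_pos']+R.apply([11,-8,l])),proj(fr,s['eef_pos']+R.apply([-11,-8,l])))
im=fr['img'][170:220,170:230,::-1]; im=np.clip(im.astype(float)*2.5,0,255).astype(np.uint8)
cv2.imwrite('pics/s7.png',cv2.resize(im,None,fx=12,fy=12))
E
```

```text
t 4.28 pos [484.6 106.3  31.6] rot [-3.141  0.351 -3.141] F [ 1.  -0.4  0.9] open 0.003 q [ 0.28  0.36  2.3  -0.59  0.17 -0.73]
-20 (np.float64(195.94345990999673), np.float64(196.09266188638753)) (np.float64(202.1544016540188), np.float64(191.97191374245023))
-10 (np.float64(197.32072905259898), np.float64(198.53404845558364)) (np.float64(203.48787274149785), np.float64(194.42310583807753))
0 (np.float64(198.682079571001), np.float64(200.94721721743883)) (np.float64(204.80601936058738), np.float64(196.84612843221456))
10 (np.float64(200.02778586318624), np.float64(203.332654577646)) (np.float64(206.1091041689901), np.float64(199.24146434334193))
22 (np.float64(201.62236012773784), np.float64(206.1592424047039)) (np.float64(207.65328535731237), np.float64(202.0799846221639))
```

View pics/s7.png

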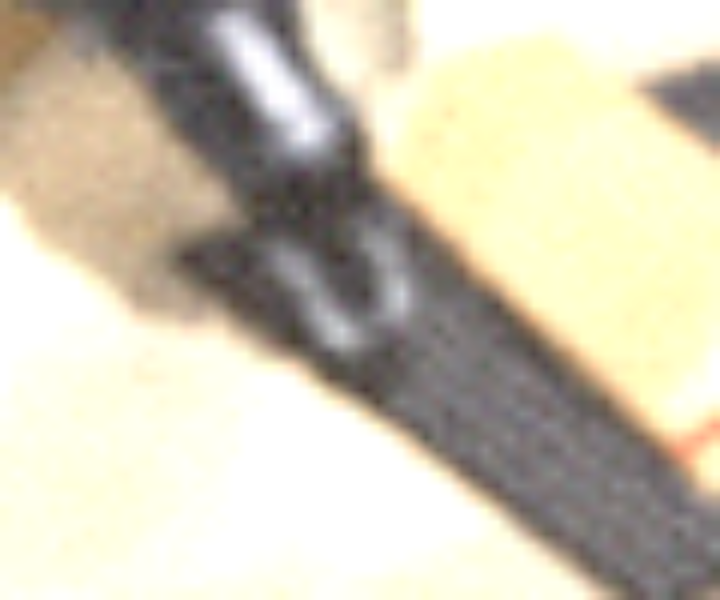

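All three cameras put the shut fingertips about 8–12 mm behind the reported TCP, where the text says 22 mm ahead. I'll reduce the tilt to 10° and descend in small steps while watching the force.

```bash
python3 - <<'E'
from plan import *
plan((492,106.5,27),(180,10,180))
plan((492,106.5,20),(180,10,180))
E
```

```text
[-0.0134, 0.0005, 0.0171] [-0.0002, 0.1683, 0.0008] rows 1.4
[-0.0073, 0.0005, 0.0336] [-0.0002, 0.1683, 0.0008] rows 1.4
```

carry_out:
  increments:
    - [[-0.0134,0,0.017,0,0.168,0],[-0.0134,0,0.017,0,0.168,0],[-0.01,0,0.025,0,0.168,0],[-0.0073,0,0.0336,0,0.168,0]]

```text
clock: 4.62
eef_pos: [495.9, 108.1, 22.1]
tcp_rot: [3.137, 0.179, -3.141]
contact_force: [1.7, -0.1, 0.4]
opening: 0.001
```

```bash
python3 - <<'E'
from plan import *
st()
plan((496,106.5,2),(180,10,180))
E
```

```text
t 4.62 pos [495.9 108.1  22.1] rot [ 3.137  0.179 -3.141] F [ 1.7 -0.1  0.4] open 0.001 q [ 0.24  0.42  2.16 -0.1   0.4  -1.25]
[0.0086, -0.0042, 0.0495] [0.0041, 0.004, 0.0002] rows 0.5
```

carry_out:
  increments:
    - [[0.004,-0.004,0.022,0.004,0.004,0],[0.0086,-0.004,0.036,0.004,0.004,0],[0.0086,-0.004,0.0495,0.004,0.004,0]]

```text
clock: 4.87
eef_pos: [490.5, 104.2, -1.3]
tcp_rot: [-3.136, 0.17, -3.14]
contact_force: [-0.6, 0.6, -0.4]
opening: 0.001
```

```bash
python3 - <<'E'
from plan import *
s=st()
fr=optics.grab_frame('side')
im=fr['img'][160:220,170:240,::-1]; im=np.clip(im.astype(float)*2,0,255).astype(np.uint8)
cv2.imwrite('pics/s8.png',cv2.resize(im,None,fx=10,fy=10))
fr=optics.grab_frame('wrist'); W=cloud(fr); R=Rn.from_euler('xyz',s['tcp_rot'])
for v in (228,230,231,232): print(v,np.round(W[v,247],1),np.round(R.inv().apply(W[v,247]-s['eef_pos']),1))
E
```

```text
t 4.87 pos [490.5 104.2  -1.3] rot [-3.136  0.17  -3.14 ] F [-0.6  0.6 -0.4] open 0.001 q [ 0.24  0.46  2.17 -0.13  0.35 -1.21]
228 [480.2 100.3   0.8] [ 9.7 -3.9 -3.8]
230 [476.3 100.7   9. ] [ 12.2  -3.6 -12.5]
231 [476.2 100.7   9.8] [ 12.1  -3.6 -13.4]
232 [475.8 100.7  11.4] [ 12.3  -3.6 -15. ]
```

View pics/s8.png

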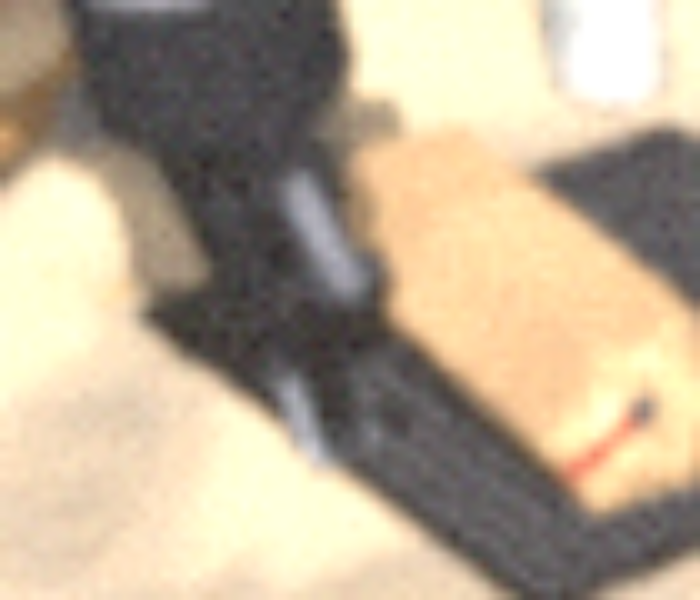

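```bash
python3 - <<'E'
from plan import *
st(); plan((508,107,2),(180,10,180))
E
```

```text
t 4.97 pos [490.6 104.4  -1.7] rot [-3.136  0.169 -3.14 ] F [ 1.  -1.1 -0.3] open -0.007 q [ 0.24  0.46  2.17 -0.13  0.35 -1.22]
[-0.0446, 0.0065, -0.0018] [-0.005, -0.0053, 0.0014] rows 0.4
```

carry_out:
  increments:
    - [[-0.02,0.0065,-0.002,-0.005,-0.005,0.001],[-0.0446,0.0065,-0.002,-0.005,-0.005,0.001],[-0.0446,0.0065,-0.002,-0.005,-0.005,0.001],[-0.0446,0.0065,-0.002,-0.005,-0.005,0.001]]

```text
clock: 5.3
eef_pos: [511.1, 107.6, 3.9]
tcp_rot: [3.14, 0.178, 3.141]
contact_force: [-0.7, 0.7, 1.1]
opening: 0.0
```

```bash
cat > arc.py <<'E'
from plan import *
import sys
# world displacement rows -> tool rows
def arc(dx0,angs,tilt=10):
    R0=Rn.from_euler('xyz',sense()['tcp_rot']); out=[]
    for a in angs:
        t=np.radians(a); e=np.array([-52*np.cos(t)+30*np.sin(t)+52+dx0,0,52*np.sin(t)+30*np.cos(t)-30])
        out.append(np.round(R0.inv().apply(e)/400,4).tolist())
    print(out)
E
python3 - <<'E'
from arc import *
st(); arc(7.5,[0,5,10,15,20,25,30,34,38,42])
E
```

```text
t 5.3 pos [511.1 107.6   3.9] rot [3.14  0.178 3.141] F [-0.7  0.7  1.1] open 0.0 q [ 0.23  0.47  2.13 -0.11  0.37 -1.24]
[[-0.0185, 0.0, 0.0033], [-0.0273, 0.0, -0.0063], [-0.037, 0.0, -0.0151], [-0.0474, 0.0001, -0.0231], [-0.0585, 0.0001, -0.0301], [-0.0701, 0.0001, -0.0361], [-0.0822, 0.0001, -0.041], [-0.0922, 0.0001, -0.0443], [-0.1024, 0.0001, -0.0468], [-0.1127, 0.0001, -0.0485]]
```

carry_out:
  increments:
    - [[-0.0185,0,0.003,0,0,0],[-0.0273,0,-0.006,0,0,0],[-0.037,0,-0.015,0,0,0],[-0.0474,0,-0.023,0,0,0],[-0.0585,0,-0.03,0,0,0]]

```text
clock: 5.72
eef_pos: [531.2, 107.4, 19.9]
tcp_rot: [3.14, 0.177, 3.141]
contact_force: [-1.6, -0.1, 1.4]
opening: -0.0
```

```bash
python3 - <<'E'
from plan import *
st()
fr=optics.grab_frame('side'); save(fr,'s9.png',(150,130,270,230),6)
E
```

```text
t 5.72 pos [531.2 107.4  19.9] rot [3.14  0.177 3.141] F [-1.6 -0.1  1.4] open -0.0 q [ 0.22  0.46  2.08 -0.09  0.43 -1.27]
```

View pics/s9.png

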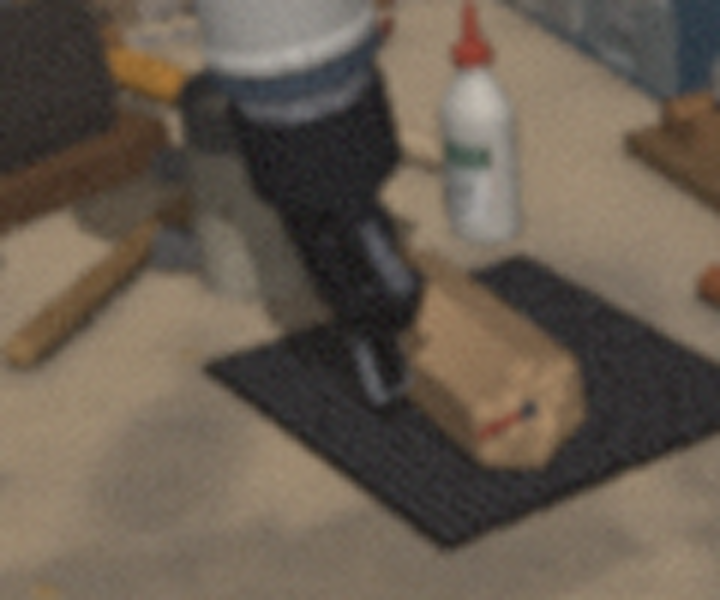

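It is tipping cleanly. I'll continue the arc past 30°.

carry_out:
  increments:
    - [[-0.0116,0,-0.006,0,0,0],[-0.0237,0,-0.011,0,0,0],[-0.0337,0,-0.0143,0,0,0],[-0.039,0,-0.0157,0,0,0],[-0.039,0,-0.0157,0,0,0]]

```text
clock: 6.18
eef_pos: [545.7, 107.5, 28.5]
tcp_rot: [3.14, 0.177, 3.141]
contact_force: [0.2, -0.1, -0.6]
opening: 0.0
```

```bash
python3 - <<'E'
from plan import *
st()
fr=optics.grab_frame('side'); save(fr,'s10.png',(150,130,270,230),6)
E
```

```text
t 6.18 pos [545.7 107.5  28.5] rot [3.14  0.177 3.141] F [ 0.2 -0.1 -0.6] open 0.0 q [ 0.21  0.45  2.05 -0.08  0.46 -1.29]
```

View pics/s10.png

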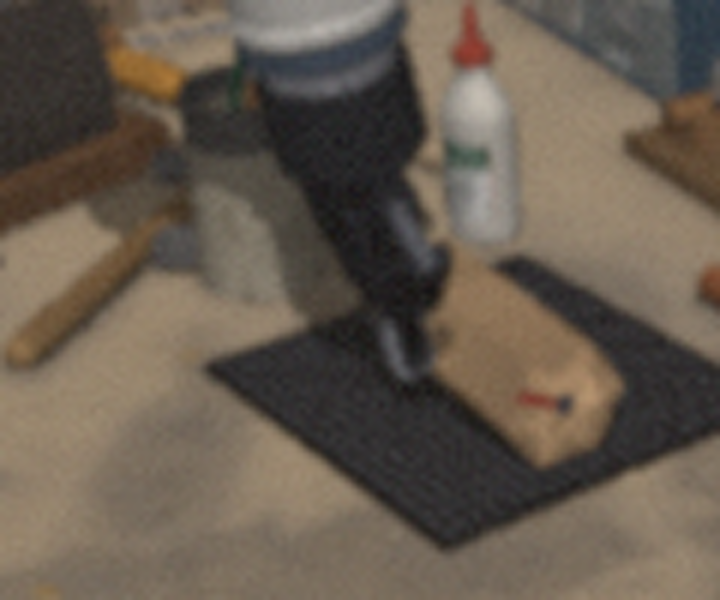

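First roll is done: the red line now points to the upper near face. I'll retract, lower and measure.

```bash
python3 - <<'E'
from plan import *
st(); plan((520,107.2,28.5),(180,10,180)); plan((524,107.2,2),(180,10,180))
E
```

```text
t 6.23 pos [545.2 107.4  28.2] rot [3.14  0.176 3.141] F [0.4 0.1 0.9] open 0.001 q [ 0.21  0.45  2.05 -0.08  0.46 -1.29]
[0.0618, -0.0004, -0.0117] [0.001, 0.0017, -0.0002] rows 0.6
[0.0636, -0.0005, 0.0552] [0.001, 0.0017, -0.0002] rows 0.8
```

carry_out:
  increments:
    - [[0.062,0,-0.012,0,0,0],[0.062,0,-0.012,0,0,0],[0.0636,0,0.03,0,0,0],[0.0636,0,0.055,0,0,0],[0.0636,0,0.055,0,0,0]]

```text
clock: 6.65
eef_pos: [522.7, 107.1, 0.2]
tcp_rot: [3.141, 0.173, 3.142]
contact_force: [-0.7, 0.2, -0.2]
opening: 0.001
```

```bash
python3 - <<'E'
from fit import *
from plan import plan
for c in ['scene','side']:
    fr=optics.grab_frame(c); P,C=headpts(fr); P=P[P[:,0]>545]
    # drop gripper pts: dark
    print(c,len(P),fithead(P,[591,107,33,0.0]))
st(); plan((543,107,2),(180,10,180))
E
```

```text
scene 968 (array([5.91357738e+02, 1.07215140e+02, 3.11592580e+01, 2.80978181e-03]), np.float64(1.3346337123932357))
side 804 (array([5.93854258e+02, 1.07995833e+02, 3.28060308e+01, 5.26870660e-03]), np.float64(1.0043670742443667))
t 6.75 pos [523.3 107.2   1.5] rot [3.141 0.175 3.141] F [ 0.2  0.3 -0.4] open 0.0 q [ 0.22  0.48  2.1  -0.1   0.39 -1.26]
[-0.0488, -0.0006, 0.0073] [0.0006, -0.0, -0.0002] rows 0.5
```

```bash
python3 - <<'E'
from arc import *
arc(18,[0]); arc(28.5,[0,5,10,15,20,25,30,34,37])
E
```

```text
[[-0.0443, 0.0, 0.0078]]
[[-0.0702, 0.0, 0.0124], [-0.079, 0.0, 0.0027], [-0.0887, 0.0, -0.0061], [-0.099, 0.0, -0.0141], [-0.1101, 0.0, -0.0211], [-0.1217, 0.0, -0.0272], [-0.1338, 0.0, -0.0322], [-0.1438, 0.0, -0.0355], [-0.1514, 0.0001, -0.0374]]
```

carry_out:
  increments:
    - [[-0.044,0,0.008,0,0,0],[-0.0702,0,0.012,0,0,0],[-0.079,0,0.003,0,0,0],[-0.0887,0,-0.006,0,0,0],[-0.099,0,-0.014,0,0,0]]

```text
clock: 7.17
eef_pos: [561.5, 107.3, 15.0]
tcp_rot: [3.141, 0.176, 3.141]
contact_force: [-1.1, 0.2, -0.7]
opening: 0.001
```

carry_out:
  increments:
    - [[-0.011,0,-0.007,0,0,0],[-0.0227,0,-0.013,0,0,0],[-0.0348,0,-0.018,0,0,0],[-0.0448,0,-0.0215,0,0,0],[-0.0515,0,-0.0232,0,0,0]]

```text
clock: 7.58
eef_pos: [581.3, 107.5, 27.8]
tcp_rot: [3.14, 0.177, 3.141]
contact_force: [0.3, 0.1, -1.1]
opening: 0.006
```

```bash
python3 - <<'E'
from plan import *
st()
fr=optics.grab_frame('side'); save(fr,'s11.png',(150,130,270,230),6)
E
```

```text
t 7.58 pos [581.3 107.5  27.8] rot [3.14  0.177 3.141] F [ 0.3  0.1 -1.1] open 0.006 q [ 0.2   0.49  1.98 -0.07  0.5  -1.31]
```

View pics/s11.png

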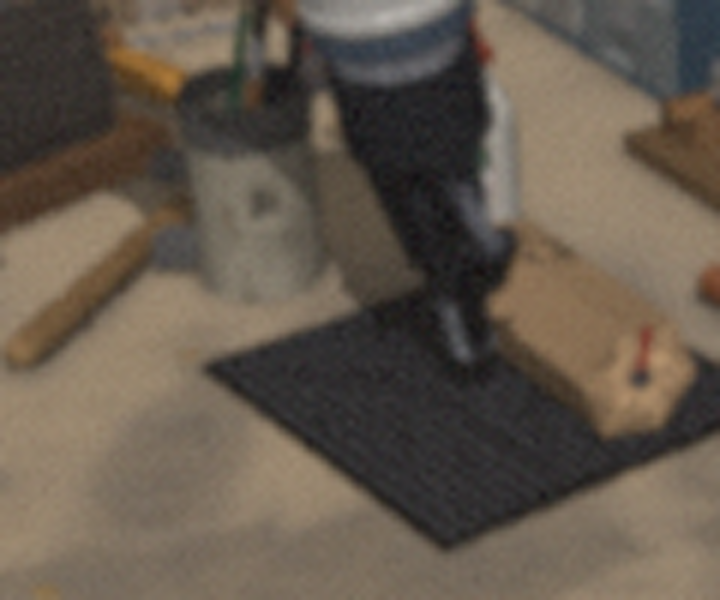

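Second roll is done: the red line points straight up and the mortise is at crop (540,240). I'll retract and head for the gauge.

```bash
python3 - <<'E'
from plan import *
st(); plan((550,107.2,45),(180,10,180)); plan((540,90,150),(180,0,170)); 
print('from second'); plan((530,-200,190),(180,0,148),start=((540,90,150),(180,0,170)))
E
```

```text
t 7.63 pos [581.7 107.5  27.9] rot [3.14  0.178 3.141] F [ 1.   0.3 -0.5] open -0.001 q [ 0.2   0.49  1.98 -0.07  0.5  -1.31]
[0.0704, -0.0007, -0.0562] [0.0013, 0.003, -0.0003] rows 0.9
[0.0486, -0.0434, -0.319] [0.0161, 0.1691, 0.1661] rows 3.1
from second
[-0.1013, -0.7183, -0.1] [0.0, -0.0, 0.3667] rows 7.0
```

carry_out:
  increments:
    - [[0.07,0,-0.056,0,0,0],[0.0486,-0.0434,-0.319,0.016,0.169,0.166],[0.0486,-0.0434,-0.319,0.016,0.169,0.166],[0.0486,-0.0434,-0.319,0.016,0.169,0.166],[0.0486,-0.0434,-0.319,0.016,0.169,0.166]]
  hand: 0

```text
clock: 8.05
eef_pos: [543.0, 89.8, 155.6]
tcp_rot: [3.139, 0.006, 2.965]
contact_force: [0.7, 0.7, 0.3]
opening: 0.709
```

```bash
python3 - <<'E'
from plan import *
from fit import *
st(); plan((530,-200,190),(180,0,148)); 
fr=optics.grab_frame('side'); P,C=headpts(fr,lo=30,hi=75,xr=(570,700),yr=(15,200)); print(fithead(P,[626,107,33,0.0]))
save(fr,'s12.png',(200,130,300,230),6)
fr=optics.grab_frame('scene'); P,C=headpts(fr,lo=30,hi=75,xr=(570,700),yr=(15,200)); print(fithead(P,[626,107,33,0.0]))
E
```

```text
t 8.05 pos [543.   89.8 155.6] rot [3.139 0.006 2.965] F [0.7 0.7 0.3] open 0.709 q [ 0.16  0.31  1.86  0.    0.96 -1.23]
[-0.0956, -0.7188, -0.0871] [0.0034, 0.0056, 0.365] rows 7.0
(array([6.31269537e+02, 1.08167022e+02, 3.25915613e+01, 3.03721376e-03]), np.float64(0.9952735364949004))
(array([6.28388227e+02, 1.07103988e+02, 3.12660831e+01, 2.33400488e-03]), np.float64(1.4196641195031052))
```

View pics/s12.png

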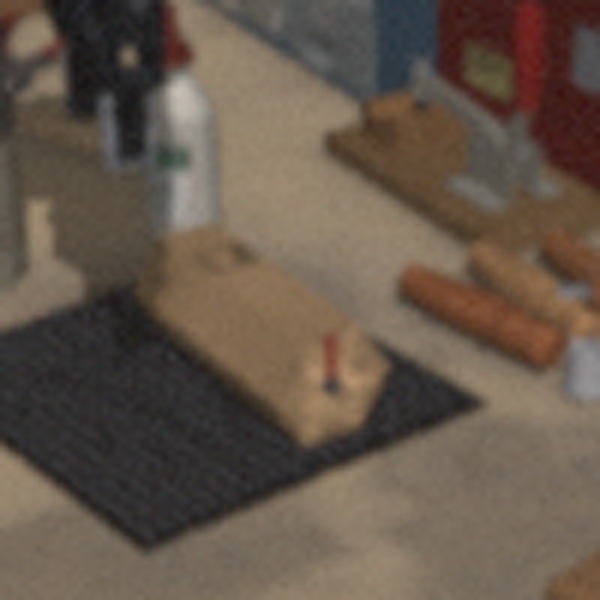

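The mortise face is on top, with the head at about (630,107.6). On to the gauge.

carry_out:
  increments:
    - [[-0.0956,-0.719,-0.087,0.003,0.006,0.365],[-0.0956,-0.719,-0.087,0.003,0.006,0.365],[-0.0956,-0.719,-0.087,0.003,0.006,0.365],[-0.0956,-0.719,-0.087,0.003,0.006,0.365],[-0.0956,-0.719,-0.087,0.003,0.006,0.365]]

```text
clock: 8.57
eef_pos: [528.6, -118.1, 172.7]
tcp_rot: [-3.135, -0.009, 2.585]
contact_force: [1.3, 0.2, 1.2]
opening: 1.0
```

```bash
python3 - <<'E'
from plan import *
st(); plan((500,-300,190),(180,0,148)); 
E
```

```text
t 8.57 pos [ 528.6 -118.1  172.7] rot [-3.135 -0.009  2.585] F [1.3 0.2 1.2] open 1.0 q [-0.22  0.29  1.85 -0.    1.01 -1.23]
[-0.1793, -0.4242, -0.0422] [-0.006, -0.0088, 0.0017] rows 4.4
```

```bash
python3 - <<'E'
from plan import *
plan((530,-332,190),(180,0,148)); 
E
```

```text
[-0.2852, -0.4525, -0.043] [-0.006, -0.0088, 0.0017] rows 5.1
```

carry_out:
  increments:
    - [[-0.2852,-0.4525,-0.043,-0.006,-0.009,0.002],[-0.2852,-0.4525,-0.043,-0.006,-0.009,0.002],[-0.2852,-0.4525,-0.043,-0.006,-0.009,0.002],[-0.2852,-0.4525,-0.043,-0.006,-0.009,0.002],[-0.2852,-0.4525,-0.043,-0.006,-0.009,0.002]]

```text
clock: 8.98
eef_pos: [530.1, -325.8, 189.2]
tcp_rot: [3.141, -0.0, 2.583]
contact_force: [1.5, -0.5, -0.1]
opening: 1.003
```

carry_out:
  increments:
    - [[0,0,0,0,0,0],[0,0,0,0,0,0]]

```text
clock: 9.15
eef_pos: [530.3, -325.9, 189.0]
tcp_rot: [3.141, 0.0, 2.58]
contact_force: [0.1, 0.5, 0.5]
opening: 1.001
```

```bash
python3 - <<'E'
from plan import *
s=st()
fr=optics.grab_frame('wrist'); save(fr,'w13.png'); W=cloud(fr)
k=(np.abs(W[...,0]-530)<50)&(np.abs(W[...,1]+332)<50)
P=W[k]; kn=P[(P[:,2]>85)&(P[:,2]<112)]; ft=P[(P[:,2]>9)&(P[:,2]<17)]
print(len(kn),len(ft))
top=kn[kn[:,2]>101]; print('knob top',len(top),np.round(cv2.minEnclosingCircle(top[:,:2].astype(np.float32)),1) if 0 else cv2.minEnclosingCircle(top[:,:2].astype(np.float32)),np.median(top[:,2]))
print('foot',cv2.minAreaRect(ft[:,:2].astype(np.float32)),np.median(ft[:,2]))
print(proj(fr,(530,-332,105)))
E
```

```text
t 9.15 pos [ 530.3 -325.9  189. ] rot [3.141 0.    2.58 ] F [0.1 0.5 0.5] open 1.001 q [-0.55  0.38  1.67  0.    1.08 -1.56]
819 1185
knob top 684 ((528.3865356445312, -330.6446838378906), 11.778765678405762) 104.77214140990807
foot ((528.5775146484375, -330.8135986328125), (59.77355194091797, 30.35214614868164), 57.98251724243164) 14.18463808240527
(np.float64(249.34745642132776), np.float64(200.51839041806937))
```

View pics/w13.png

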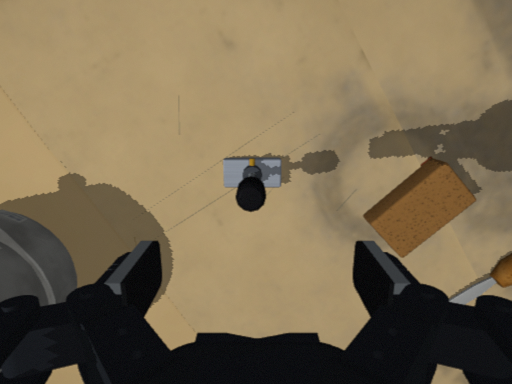

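The knob is at (528.4,-330.7) with its top at 104.8, and the foot axis is at 58°. All of that agrees with the sizes given. Descending to grasp.

```bash
python3 - <<'E'
from plan import *
plan((528.4,-330.7,110),(180,0,148)); plan((528.4,-330.7,66),(180,0,148)); 
E
```

```text
[-0.0047, -0.0163, 0.1976] [0.0012, -0.0005, -0.0016] rows 1.9
[-0.0047, -0.0164, 0.3076] [0.0012, -0.0005, -0.0016] rows 3.0
```

carry_out:
  increments:
    - [[-0.0047,-0.0163,0.14,0,0,-0.0016],[-0.0047,-0.0163,0.2,0,0,-0.0016],[-0.0047,-0.0163,0.26,0,0,-0.0016],[-0.0047,-0.0163,0.3076,0,0,-0.0016],[-0.0047,-0.0163,0.3076,0,0,-0.0016]]

```text
clock: 9.62
eef_pos: [526.9, -327.2, 63.0]
tcp_rot: [3.14, -0.006, 2.586]
contact_force: [-1.1, 0.7, 0.2]
opening: 0.999
```

```bash
python3 - <<'E'
from plan import *
s=st()
fr=optics.grab_frame('wrist'); save(fr,'w14.png')
fr=optics.grab_frame('side'); save(fr,'s14.png',(230,170,370,310),5)
E
```

```text
t 9.62 pos [ 526.9 -327.2   63. ] rot [ 3.14  -0.006  2.586] F [-1.1  0.7  0.2] open 0.999 q [-0.56  0.54  1.76  0.    0.86 -1.58]
```

View pics/w14.png

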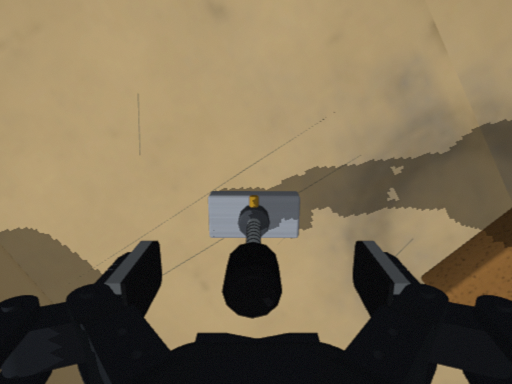

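View pics/s14.png

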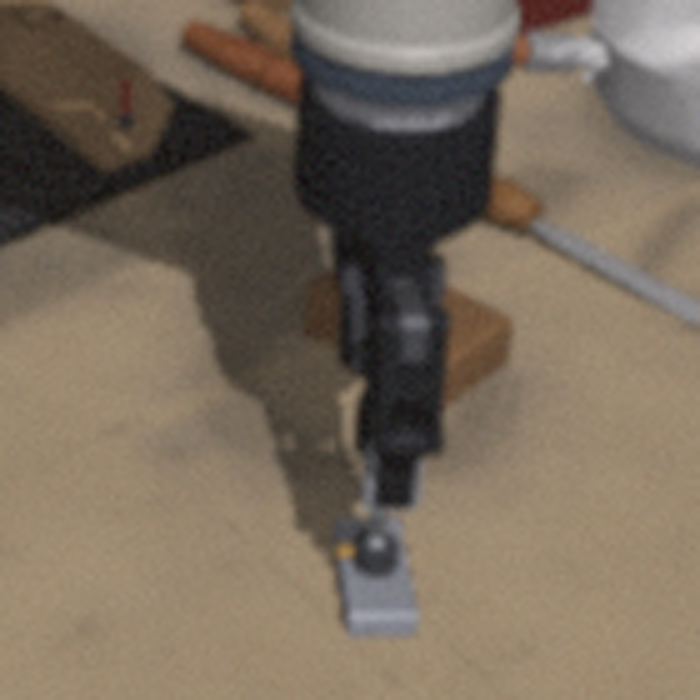

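```bash
python3 - <<'E'
from plan import *
s=st()
fr=optics.grab_frame('wrist'); W=cloud(fr); k=(np.abs(W[...,0]-528)<20)&(np.abs(W[...,1]+331)<20)&(W[...,2]>101)&(W[...,2]<112)
print(k.sum(),cv2.minEnclosingCircle(W[k][:,:2].astype(np.float32)),np.median(W[k][:,2]))
s=st(); plan((528.4,-330.7,64),(180,0,148))
E
```

```text
t 9.72 pos [ 529.5 -329.3   67.3] rot [3.14  0.    2.586] F [ 0.  -0.3  1.5] open 1.001 q [-0.56  0.53  1.75  0.    0.86 -1.58]
2332 ((528.5805053710938, -330.2331237792969), 12.13052749633789) 104.86907217151233
t 9.77 pos [ 530.4 -330.1   68.6] rot [3.140e+00 3.000e-03 2.586e+00] F [ 0.3 -0.8 -0.4] open 1.0 q [-0.56  0.53  1.75  0.    0.86 -1.58]
[0.0034, -0.0039, 0.0115] [0.0011, 0.0025, 0.0026] rows 0.1
```

carry_out:
  increments:
    - [[0.002,0,0.005,0,0,0],[0.002,0,0.005,0,0,0],[0.002,0,0.005,0,0,0],[0.002,0,0.005,0,0,0],[0.002,0,0.005,0,0,0]]
  hand: 1
  squeeze: 45

```text
clock: 10.18
eef_pos: [529.5, -330.8, 66.7]
tcp_rot: [3.141, 0.004, 2.584]
contact_force: [-0.6, 0.7, -0.1]
opening: 0.297
```

carry_out:
  increments:
    - [[0,0,0,0,0,0],[0,0,0,0,0,0],[0,0,0,0,0,0],[0,0,0,0,0,0]]

```text
clock: 10.52
eef_pos: [529.4, -330.9, 66.4]
tcp_rot: [3.141, 0.003, 2.584]
contact_force: [-0.4, -1.3, 3.7]
opening: 0.259
```

```bash
python3 - <<'E'
from plan import *
s=st()
fr=optics.grab_frame('wrist'); save(fr,'w15.png')
fr=optics.grab_frame('side'); save(fr,'s15.png',(280,220,340,310),7)
s=st()
plan((528.4,-330.7,195),(180,0,148))
E
```

```text
t 10.52 pos [ 529.4 -330.9   66.4] rot [3.141e+00 3.000e-03 2.584e+00] F [-0.4 -1.3  3.7] open 0.259 q [-0.56  0.53  1.75  0.    0.85 -1.58]
t 10.62 pos [ 529.4 -330.9   66.3] rot [3.141e+00 3.000e-03 2.585e+00] F [-0.5 -0.8  3.4] open 0.259 q [-0.56  0.53  1.75  0.    0.85 -1.58]
[0.0013, -0.0007, -0.3218] [0.0008, 0.0031, 0.0014] rows 3.1
```

View pics/w15.png

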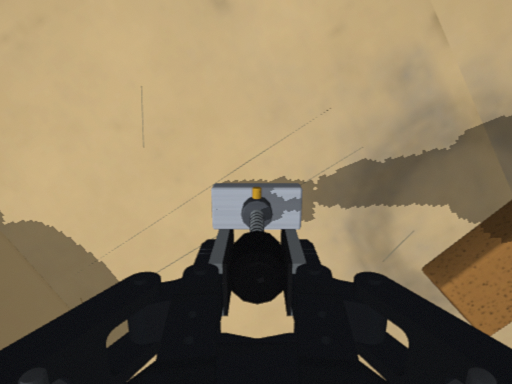

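View pics/s15.png

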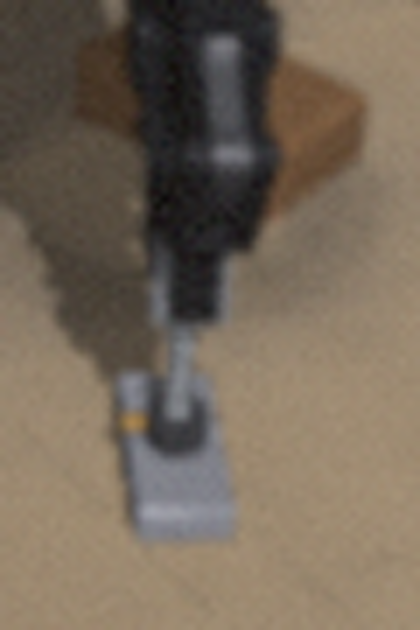

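The knob is gripped at opening 0.26 (about 22 mm against 24). Lifting.

carry_out:
  increments:
    - [[0,0,-0.04,0,0,0],[0,0,-0.1,0,0,0],[0,0,-0.17,0,0,0],[0,0,-0.25,0,0,0],[0,0,-0.32,0,0,0]]

```text
clock: 11.03
eef_pos: [528.5, -330.1, 195.0]
tcp_rot: [3.14, 0.001, 2.585]
contact_force: [1.5, 0.3, -1.7]
opening: 0.259
```

carry_out:
  increments:
    - [[0,0,0,0,0,0],[0,0,0,0,0,0]]

```text
clock: 11.2
eef_pos: [529.6, -330.8, 195.3]
tcp_rot: [3.14, 0.005, 2.585]
contact_force: [-0.2, 0.7, -2.7]
opening: 0.264
```

```bash
python3 - <<'E'
from plan import *
s=st()
fr=optics.grab_frame('wrist'); save(fr,'w16.png'); W=cloud(fr); R=Rn.from_euler('xyz',s['tcp_rot'])
L=R.inv().apply((W-s['eef_pos']).reshape(-1,3)).reshape(W.shape)
np.save('L16.npy',L)
k=(np.abs(L[...,0])<60)&(np.abs(L[...,1])<60)&(L[...,2]>30)&(L[...,2]<75)
P=L[k]; print(len(P)); h=np.histogram(P[:,2],bins=np.arange(30,76,3)); print(h)
fr=optics.grab_frame('side'); save(fr,'s16.png',(250,130,370,290),4)
s=st()
plan((560,-100,195),(180,0,165))
E
```

```text
t 11.2 pos [ 529.6 -330.8  195.3] rot [3.14  0.005 2.585] F [-0.2  0.7 -2.7] open 0.264 q [-0.56  0.38  1.67  0.    1.09 -1.58]
3969
(array([  19,   20,   39,  491,  113,   36,  157, 2730,  114,  100,   98,
         52,    0,    0,    0]), array([30, 33, 36, 39, 42, 45, 48, 51, 54, 57, 60, 63, 66, 69, 72, 75]))
t 11.3 pos [ 528.  -329.9  192.6] rot [3.14  0.    2.585] F [-0.4  1.  -1.8] open 0.261 q [-0.56  0.38  1.67  0.    1.09 -1.58]
[0.236, 0.5301, -0.0054] [0.001, 0.0005, -0.282] rows 5.6
```

View pics/w16.png

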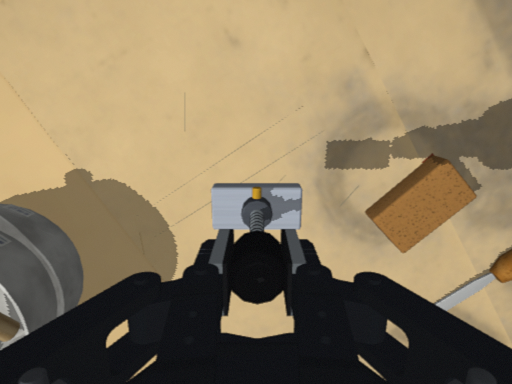

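View pics/s16.png

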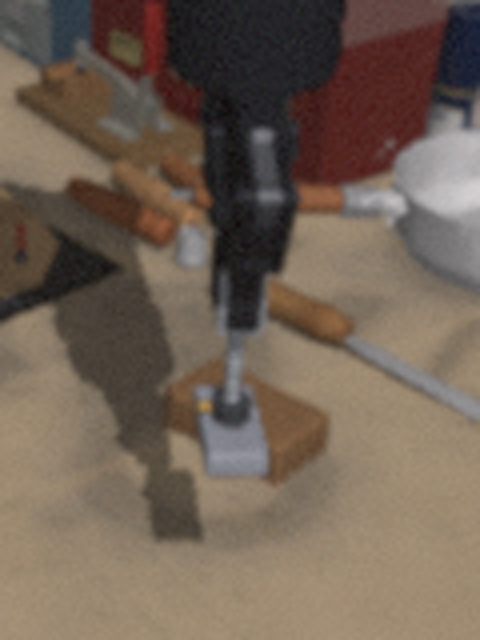

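```bash
python3 - <<'E'
from plan import *
L=np.load('L16.npy'); k=(np.abs(L[...,0])<45)&(np.abs(L[...,1])<45)&(L[...,2]>50)&(L[...,2]<55)
P=L[k]; print(cv2.minAreaRect(P[:,:2].astype(np.float32)),np.median(P[:,2]))
A=np.c_[P[:,:2],np.ones(len(P))]; print(np.linalg.lstsq(A,P[:,2],rcond=None)[0])
plan((590,60,185),(180,0,180))
E
```

```text
((1.085585594177246, -0.27747535705566406), (30.234539031982422, 60.02290344238281), 0.1520182490348816) 52.07555215751948
[6.60447390e-03 2.79229304e-03 5.20988062e+01]
[0.3838, 0.9092, 0.02] [0.001, 0.0006, -0.532] rows 9.5
```

carry_out:
  increments:
    - [[0.384,0.909,0.02,0,0,-0.532],[0.384,0.909,0.02,0,0,-0.532],[0.384,0.909,0.02,0,0,-0.532],[0.384,0.909,0.02,0,0,-0.532],[0.384,0.909,0.02,0,0,-0.532]]

```text
clock: 11.72
eef_pos: [560.2, -122.8, 187.7]
tcp_rot: [3.141, -0.001, -3.135]
contact_force: [0.5, 0.3, -2.5]
opening: 0.259
```

```bash
python3 - <<'E'
from plan import *
st(); plan((590,120,185),(180,0,180.15))
E
```

```text
t 11.72 pos [ 560.2 -122.8  187.7] rot [ 3.141e+00 -1.000e-03 -3.135e+00] F [ 0.5  0.3 -2.5] open 0.259 q [-0.22  0.31  1.78  0.    1.05 -1.8 ]
[-0.0785, 0.6064, 0.0069] [0.0003, -0.0006, 0.0037] rows 5.9
```

carry_out:
  increments:
    - [[-0.0785,0.606,0.007,0,0,0.004],[-0.0785,0.606,0.007,0,0,0.004],[-0.0785,0.606,0.007,0,0,0.004],[-0.0785,0.606,0.007,0,0,0.004],[-0.0785,0.606,0.007,0,0,0.004]]

```text
clock: 12.13
eef_pos: [586.9, 83.7, 185.3]
tcp_rot: [-3.141, -0.001, 3.137]
contact_force: [1.3, -0.3, -2.2]
opening: 0.258
```

carry_out:
  increments:
    - [[0,0,0,0,0,0],[0,0,0,0,0,0],[0,0,0,0,0,0]]

```text
clock: 12.38
eef_pos: [587.1, 81.7, 185.6]
tcp_rot: [-3.14, -0.0, 3.139]
contact_force: [-0.1, 0.5, -2.2]
opening: 0.263
```

```bash
python3 - <<'E'
from fit import *
s=st()
fr=optics.grab_frame('wrist'); save(fr,'w17.png'); W=cloud(fr)
k=(W[...,0]>570)&(W[...,0]<690)&(W[...,1]>20)&(W[...,1]<195)&(W[...,2]>55)&(W[...,2]<70)
# exclude gauge
P=W[k]; print(len(P),np.median(P[:,2]),cv2.minAreaRect(P[:,:2].astype(np.float32)))
print([ (np.round(d['point'],1),d['confidence']) for d in nets.tip_of('mortise','wrist')[:2]])
E
```

```text
t 12.38 pos [587.1  81.7 185.6] rot [-3.14  -0.     3.139] F [-0.1  0.5 -2.2] open 0.263 q [ 0.14  0.34  1.74 -0.    1.06 -1.43]
3207 63.254508365548375 ((627.4488525390625, 108.47799682617188), (150.71302795410156, 44.918785095214844), 89.87862396240234)
[(array([628.8, 136.1,  62.7]), 0.67)]
```

View pics/w17.png

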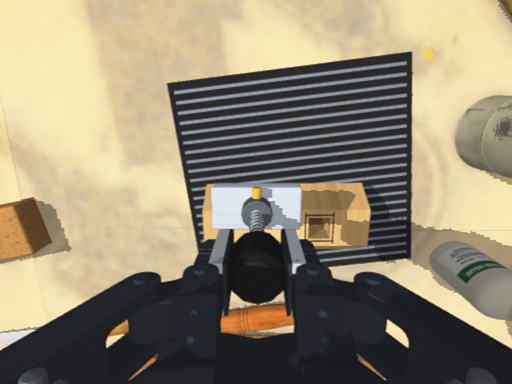

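```bash
python3 - <<'E'
from fit import *
fr=optics.grab_frame('wrist'); save(fr,'w18.png',(295,175,385,255),8); W=cloud(fr)
np.save('W18.npy',W); import pickle; pickle.dump({k:fr[k] for k in('img','range_z','R','t','fov_y','cx','cy')},open('f18.pkl','wb'))
# x-edges of top face vs y
k=(W[...,2]>62)&(W[...,2]<65)
for y in range(116,182,6):
    q=W[k&(np.abs(W[...,1]-y)<2)&(W[...,0]>590)]; 
    if len(q): print(y,len(q),q[:,0].min().round(1),q[:,0].max().round(1))
q=W[k]; print(q[:,1].max())
h=(W[...,2]<58)&(W[...,0]>616)&(W[...,0]<642)&(W[...,1]>122)&(W[...,1]<152); print(W[h][:,2].min(),h.sum())
E
```

```text
116 7 631.2 634.9
122 118 609.6 639.3
128 104 609.5 641.3
134 73 609.3 645.7
140 80 609.6 645.2
146 77 609.6 645.3
152 157 609.6 645.7
158 163 609.8 645.8
164 165 609.3 645.6
170 157 609.8 645.5
176 156 609.0 645.5
319.1362497333095
26.33640660066481 374
```

View pics/w18.png

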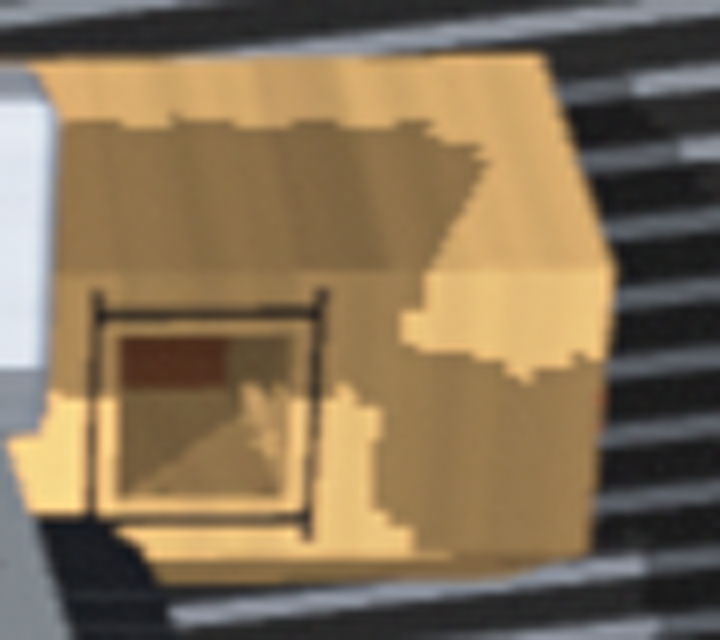

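```bash
python3 - <<'E'
from fit import *
import pickle; fr=pickle.load(open('f18.pkl','rb'))
C=-fr['R'].T@fr['t']
def pl(u,v,z=63.1):
    d=fr['R'].T@np.array([(u-fr['cx'])/f(fr),(v-fr['cy'])/f(fr),1]); return C+d*(z-C[2])/d[2]
for n,(a,b) in dict(tl=(120,337),tr=(293,332),bl=(118,497),br=(281,497),ftl=(97,316),ftr=(318,313),fbl=(90,517),fbr=(305,519),faceTopR=(612,268),faceBotR=(590,555),faceBotmid=(300,562)).items():
    print(n,np.round(pl(295+a/8-.5+.06,175+b/8-.5+.06),1))
E
```

```text
tl [618.5 128.9  63.1]
tr [618.  148.4  63.1]
bl [638.  129.4  63.1]
br [638.1 148.1  63.1]
ftl [616.  126.2  63.1]
ftr [615.8 151.1  63.1]
fbl [640.5 126.3  63.1]
fbr [640.8 151.   63.1]
faceTopR [610.6 183.6  63.1]
faceBotR [645.5 184.2  63.1]
faceBotmid [646.2 150.8  63.1]
```

```bash
python3 - <<'E'
from plan import *
st(); plan((629.2,138.9,142),(180,0,180))
E
```

```text
t 12.53 pos [587.8  80.4 186.7] rot [-3.141e+00  1.000e-03  3.136e+00] F [ 0.4 -0.4 -1.8] open 0.264 q [ 0.13  0.34  1.74 -0.    1.06 -1.43]
[-0.1024, 0.1469, 0.1118] [-0.0009, 0.0014, -0.0054] rows 2.0
```

carry_out:
  increments:
    - [[-0.05,0.07,0.03,0,0,-0.0054],[-0.1024,0.1469,0.06,0,0,-0.0054],[-0.1024,0.1469,0.112,0,0,-0.0054],[-0.1024,0.1469,0.112,0,0,-0.0054],[-0.1024,0.1469,0.112,0,0,-0.0054]]

```text
clock: 12.95
eef_pos: [628.5, 139.0, 141.5]
tcp_rot: [-3.14, -0.001, -3.141]
contact_force: [-0.3, 0.5, -2.3]
opening: 0.259
```

carry_out:
  increments:
    - [[0,0,0,0,0,0],[0,0,0,0,0,0]]

```text
clock: 13.12
eef_pos: [630.0, 139.3, 144.0]
tcp_rot: [-3.141, 0.004, -3.141]
contact_force: [0.2, -0.0, -1.7]
opening: 0.261
```

```bash
python3 - <<'E'
from plan import *
s=st()
fr=optics.grab_frame('wrist'); save(fr,'w19.png',(150,130,400,290),3); W=cloud(fr)
k=(np.abs(W[...,0]-628)<45)&(np.abs(W[...,1]-139)<45)&(W[...,2]>82)&(W[...,2]<96)
print(cv2.minAreaRect(W[k][:,:2].astype(np.float32)),np.median(W[k][:,2]))
k=(W[...,2]>62)&(W[...,2]<65)
for y in (45,60,75,90,170,178):
    q=W[k&(np.abs(W[...,1]-y)<2)&(W[...,0]>590)]; 
    if len(q): print(y,len(q),q[:,0].min().round(1),q[:,0].max().round(1))
st()
fr=optics.grab_frame('side'); save(fr,'s19.png',(190,90,300,220),5)
E
```

```text
t 13.12 pos [630.  139.3 144. ] rot [-3.141  0.004 -3.141] F [ 0.2 -0.  -1.7] open 0.261 q [ 0.22  0.46  1.66 -0.    1.01 -1.35]
((629.4761352539062, 139.6561279296875), (60.088802337646484, 30.179122924804688), 89.70156860351562) 91.91268823079072
45 235 610.7 646.0
60 251 610.3 646.3
75 245 610.2 646.0
90 244 610.1 646.3
170 70 609.4 620.0
178 247 609.5 645.4
t 13.17 pos [630.1 139.5 144. ] rot [-3.141  0.004 -3.141] F [ 0.8  0.7 -2. ] open 0.258 q [ 0.22  0.46  1.66 -0.    1.01 -1.35]
```

View pics/w19.png

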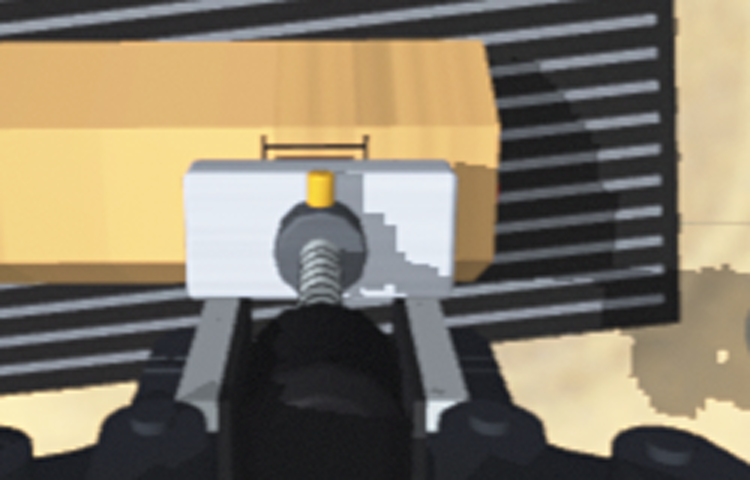

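View pics/s19.png

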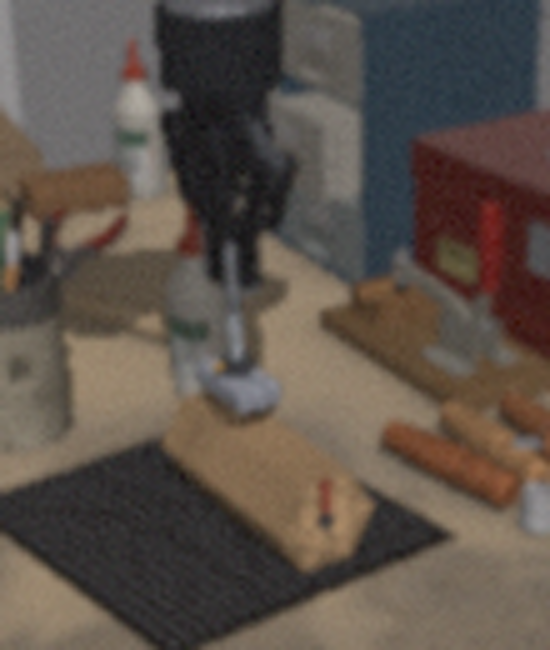

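The foot is 1.5 mm too far in +x and 1 mm in +y, and about 0.6° off in yaw. I'll correct while lowering.

carry_out:
  increments:
    - [[0.0038,-0.0025,0.006,0,0,-0.01],[0.0038,-0.0025,0.015,0,0,-0.01],[0.0038,-0.0025,0.025,0,0,-0.01],[0.0038,-0.0025,0.03,0,0,-0.01],[0.0038,-0.0025,0.03,0,0,-0.01]]

```text
clock: 13.63
eef_pos: [627.7, 139.3, 129.9]
tcp_rot: [-3.141, 0.002, -3.13]
contact_force: [-1.4, 0.6, -1.5]
opening: 0.266
```

carry_out:
  increments:
    - [[0,0,0,0,0,0],[0,0,0,0,0,0]]

```text
clock: 13.8
eef_pos: [628.2, 139.4, 130.7]
tcp_rot: [-3.141, 0.003, -3.13]
contact_force: [-1.2, 0.2, -1.2]
opening: 0.262
```

```bash
python3 - <<'E'
from plan import *
s=st()
fr=optics.grab_frame('wrist'); save(fr,'w20.png',(150,130,400,290),3); W=cloud(fr)
k=(np.abs(W[...,0]-628)<45)&(np.abs(W[...,1]-139)<45)&(W[...,2]>74)&(W[...,2]<86)
print(cv2.minAreaRect(W[k][:,:2].astype(np.float32)),np.median(W[k][:,2]))
k=(W[...,2]>62)&(W[...,2]<65)
for y in (45,60,75,90,170,178):
    q=W[k&(np.abs(W[...,1]-y)<2)&(W[...,0]>590)]; 
    if len(q): print(y,len(q),q[:,0].min().round(1),q[:,0].max().round(1))
st()
E
```

```text
t 13.8 pos [628.2 139.4 130.7] rot [-3.141e+00  3.000e-03 -3.130e+00] F [-1.2  0.2 -1.2] open 0.262 q [ 0.22  0.48  1.67 -0.    0.99 -1.37]
((626.847412109375, 139.67640686035156), (31.718807220458984, 59.94828796386719), 0.8063550591468811) 78.68953986104006
45 265 610.4 646.6
60 267 610.2 646.6
75 271 610.1 646.4
90 268 610.3 645.9
170 58 609.6 637.5
178 274 608.8 646.1
t 13.85 pos [628.3 139.4 130.8] rot [-3.141e+00  3.000e-03 -3.130e+00] F [-1.  -0.5 -1.4] open 0.26 q [ 0.22  0.48  1.67 -0.    0.99 -1.37]
```

View pics/w20.png

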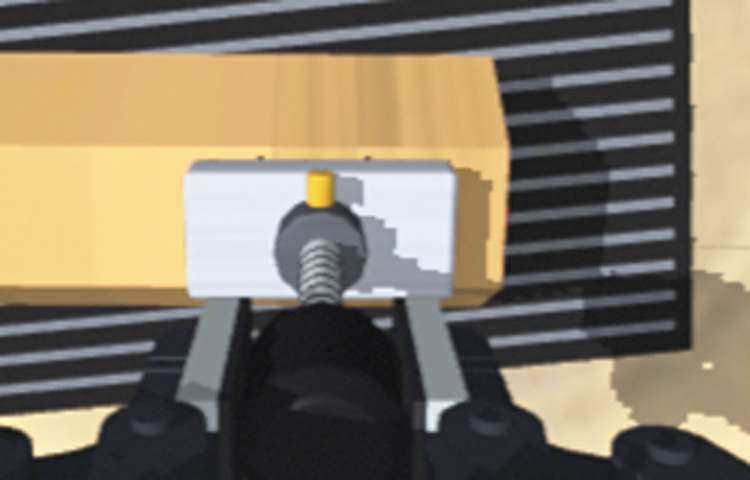

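carry_out:
  increments:
    - [[-0.002,-0.002,0,0,0,0],[-0.002,-0.002,0.0015,0,0,0],[-0.002,-0.002,0.003,0,0,0],[-0.002,-0.002,0.004,0,0,0],[-0.002,-0.002,0.005,0,0,0]]

```text
clock: 14.27
eef_pos: [629.4, 138.5, 129.2]
tcp_rot: [-3.141, 0.004, -3.13]
contact_force: [-0.5, -1.3, 3.5]
opening: 0.261
```

carry_out:
  increments:
    - [[0,0,0,0,0,0],[0,0,0,0,0,0],[0,0,0,0,0,0]]

```text
clock: 14.52
eef_pos: [629.2, 138.5, 129.1]
tcp_rot: [-3.141, 0.003, -3.13]
contact_force: [-1.1, -1.3, 2.7]
opening: 0.26
```

```bash
python3 - <<'E'
from plan import *
s=st()
fr=optics.grab_frame('wrist'); W=cloud(fr)
k=(np.abs(W[...,0]-628)<45)&(np.abs(W[...,1]-139)<45)&(W[...,2]>75.5)&(W[...,2]<80)
print(cv2.minAreaRect(W[k][:,:2].astype(np.float32)),np.median(W[k][:,2]))
st()
E
```

```text
t 14.52 pos [629.2 138.5 129.1] rot [-3.141e+00  3.000e-03 -3.130e+00] F [-1.1 -1.3  2.7] open 0.26 q [ 0.22  0.48  1.67 -0.    0.99 -1.37]
((628.5358276367188, 138.83995056152344), (30.07077407836914, 59.82835388183594), 0.4674297869205475) 77.39015443738596
t 14.57 pos [629.2 138.5 129. ] rot [-3.141e+00  3.000e-03 -3.130e+00] F [-0.3 -2.1  3.2] open 0.258 q [ 0.22  0.48  1.67 -0.    0.99 -1.37]
```

The foot is seated (top 77.4, so underside 63.3; force about 3 N). Now pressing the rod down.

carry_out:
  increments:
    - [[0,0,0.01,0,0,0],[0,0,0.02,0,0,0],[0,0,0.03,0,0,0],[0,0,0.04,0,0,0],[0,0,0.05,0,0,0]]

```text
clock: 14.98
eef_pos: [629.1, 138.5, 108.1]
tcp_rot: [-3.141, 0.003, -3.13]
contact_force: [-0.3, -2.3, 3.8]
opening: 0.26
```

```bash
python3 - <<'E'
from plan import *
s=st()
fr=optics.grab_frame('wrist'); W=cloud(fr)
k=(np.abs(W[...,0]-628)<45)&(np.abs(W[...,1]-139)<45)&(W[...,2]>75.5)&(W[...,2]<80)
print(cv2.minAreaRect(W[k][:,:2].astype(np.float32)),np.median(W[k][:,2]))
E
```

```text
t 14.98 pos [629.1 138.5 108.1] rot [-3.141e+00  3.000e-03 -3.130e+00] F [-0.3 -2.3  3.8] open 0.26 q [ 0.22  0.5   1.69 -0.    0.95 -1.37]
((628.0994262695312, 138.85379028320312), (29.052955627441406, 59.84009552001953), 0.11423094570636749) 77.39496798969572
```

carry_out:
  increments:
    - [[0,0,0.003,0,0,0],[0,0,0.006,0,0,0],[0,0,0.009,0,0,0],[0,0,0.012,0,0,0]]

```text
clock: 15.37
eef_pos: [629.0, 138.5, 103.9]
tcp_rot: [-3.141, 0.003, -3.13]
contact_force: [-1.5, -2.6, 3.7]
opening: 0.265
```

carry_out:
  increments:
    - [[0,0,0.003,0,0,0],[0,0,0.006,0,0,0],[0,0,0.009,0,0,0]]

```text
clock: 15.62
eef_pos: [629.0, 138.4, 100.2]
tcp_rot: [-3.141, 0.003, -3.13]
contact_force: [-0.0, -2.4, 2.7]
opening: 0.263
```

carry_out:
  increments:
    - [[0,0,0.003,0,0,0],[0,0,0.006,0,0,0],[0,0,0.009,0,0,0]]

```text
clock: 15.87
eef_pos: [629.1, 138.4, 96.6]
tcp_rot: [-3.141, 0.003, -3.13]
contact_force: [0.4, -2.1, 4.5]
opening: 0.261
```

carry_out:
  increments:
    - [[0,0,0.003,0,0,0],[0,0,0.006,0,0,0]]

```text
clock: 16.03
eef_pos: [629.1, 138.5, 94.2]
tcp_rot: [-3.141, 0.003, -3.13]
contact_force: [-1.0, -3.1, 3.1]
opening: 0.265
```

carry_out:
  increments:
    - [[0,0,0.003,0,0,0],[0,0,0.005,0,0,0]]

```text
clock: 16.2
eef_pos: [629.9, 138.6, 93.5]
tcp_rot: [-3.141, 0.004, -3.129]
contact_force: [-2.9, -2.8, 18.6]
opening: 0.263
```

The rod bottomed: force jumped to 18.6 N after about 35.6 mm of travel. I'll relax the load slightly, check, then release.

carry_out:
  increments:
    - [[0,0,-0.0015,0,0,0],[0,0,-0.0015,0,0,0]]

```text
clock: 16.37
eef_pos: [629.5, 138.8, 93.6]
tcp_rot: [-3.141, 0.004, -3.13]
contact_force: [-1.5, -1.9, 8.1]
opening: 0.261
```

```bash
python3 - <<'E'
from plan import *
s=st()
fr=optics.grab_frame('wrist'); W=cloud(fr); save(fr,'w21.png',(130,120,400,300),3)
k=(np.abs(W[...,0]-628)<45)&(np.abs(W[...,1]-139)<45)&(W[...,2]>75.5)&(W[...,2]<80)
print(cv2.minAreaRect(W[k][:,:2].astype(np.float32)),np.median(W[k][:,2]))
fr=optics.grab_frame('side'); save(fr,'s21.png',(190,90,300,220),5)
E
```

```text
t 16.37 pos [629.5 138.8  93.6] rot [-3.141  0.004 -3.13 ] F [-1.5 -1.9  8.1] open 0.261 q [ 0.22  0.52  1.69 -0.    0.92 -1.37]
((624.946533203125, 139.0439453125), (23.400419235229492, 59.96632385253906), 0.8968484401702881) 77.59055127605623
```

View pics/w21.png

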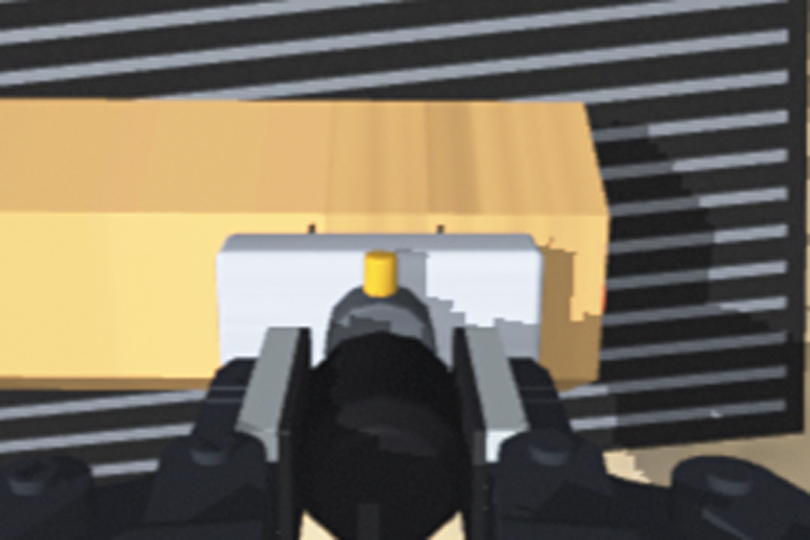

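View pics/s21.png

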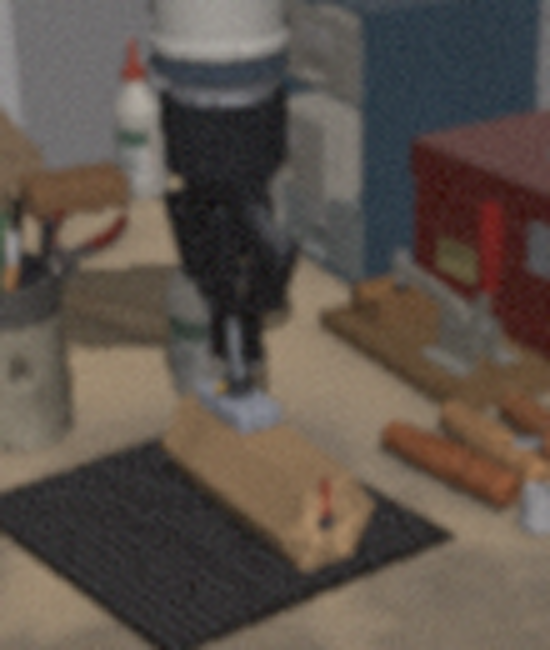

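Foot flat and rod down. Releasing.

carry_out:
  increments:
    - [[0,0,0,0,0,0],[0,0,0,0,0,0],[0,0,0,0,0,0],[0,0,0,0,0,0],[0,0,0,0,0,0]]
  hand: 0

```text
clock: 16.88
eef_pos: [628.9, 138.7, 92.6]
tcp_rot: [-3.141, 0.002, -3.13]
contact_force: [-0.4, 0.3, 0.5]
opening: 0.946
```

carry_out:
  increments:
    - [[0,0,0,0,0,0],[0,0,0,0,0,0],[0,0,-0.05,0,0,0],[0,0,-0.13,0,0,0],[0,0,-0.22,0,0,0]]

```text
clock: 17.3
eef_pos: [627.4, 138.3, 180.1]
tcp_rot: [-3.14, -0.001, -3.13]
contact_force: [1.9, 0.0, 0.9]
opening: 1.002
```

carry_out:
  increments:
    - [[0,0,-0.08,0,0,0],[0,0,-0.1,0,0,0],[0,0,-0.1,0,0,0]]

```text
clock: 17.55
eef_pos: [630.5, 139.0, 224.3]
tcp_rot: [3.141, 0.008, -3.13]
contact_force: [0.8, -0.3, -0.1]
opening: 0.999
```

```bash
python3 - <<'E'
from plan import *
s=st()
fr=optics.grab_frame('wrist'); W=cloud(fr); save(fr,'w22.png',(80,80,430,340),2)
k=(np.abs(W[...,0]-628)<45)&(np.abs(W[...,1]-139)<45)
q=W[k&(W[...,2]>75.5)&(W[...,2]<80)]; print('foot',cv2.minAreaRect(q[:,:2].astype(np.float32)),np.median(q[:,2]))
A=np.c_[q[:,:2]-[628,139],np.ones(len(q))]; print(np.linalg.lstsq(A,q[:,2],rcond=None)[0])
q=W[k&(W[...,2]>95)&(W[...,2]<150)]; t=q[q[:,2]>q[:,2].max()-4]; print('knob',cv2.minEnclosingCircle(t[:,:2].astype(np.float32)),np.median(t[:,2]))
k=(W[...,2]>62)&(W[...,2]<65)
for y in (45,60,90,178):
    q=W[k&(np.abs(W[...,1]-y)<2)&(W[...,0]>590)]; 
    if len(q): print(y,len(q),q[:,0].min().round(1),q[:,0].max().round(1))
fr=optics.grab_frame('side'); save(fr,'s22.png',(190,90,300,220),5)
E
```

```text
t 17.55 pos [630.5 139.  224.3] rot [ 3.141  0.008 -3.13 ] F [ 0.8 -0.3 -0.1] open 0.999 q [ 0.22  0.38  1.59 -0.    1.16 -1.37]
foot ((628.4559326171875, 139.12783813476562), (29.218887329101562, 59.88460922241211), 0.7792165279388428) 77.684386123916
[ 9.46546839e-03 -1.10317305e-03  7.76842766e+01]
knob ((628.9292602539062, 139.24195861816406), 11.026308059692383) 132.06870748750458
45 141 610.6 646.7
60 143 610.5 646.8
90 144 610.1 646.4
178 140 610.0 645.3
```

View pics/w22.png

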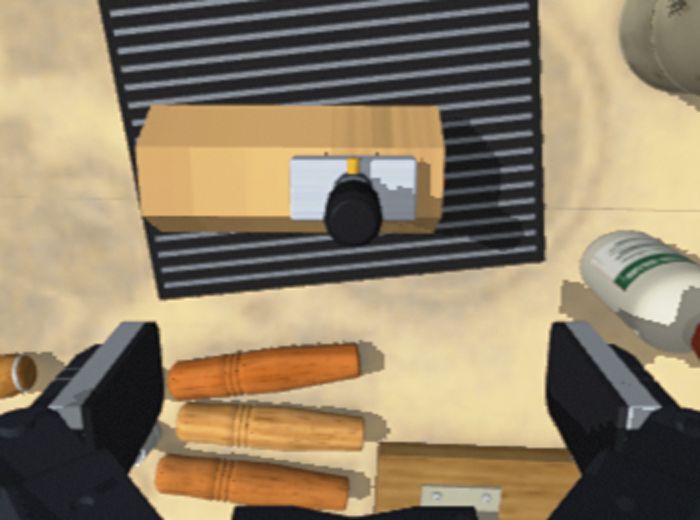

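View pics/s22.png

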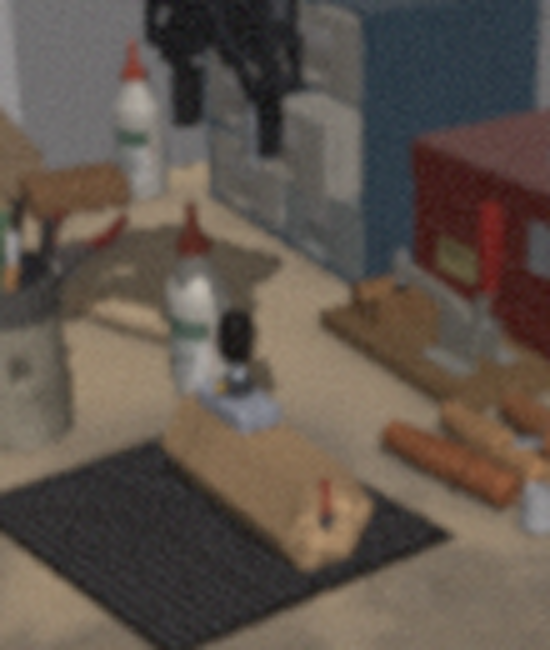

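The gauge stands flat. Knob top at 132 puts the rod about 35.3 mm deep, which agrees with the 35.6 mm of travel. The opening pads may have dragged the knob up a hair, so I'll re-press from above with shut fingers to be sure.

carry_out:
  increments:
    - [[0,0,0,0,0,0],[0,0,0,0,0,0],[0,0,0,0,0,0],[0,0,0,0,0,0],[0,0,0,0,0,0]]
  hand: 1

```text
clock: 18.07
eef_pos: [628.5, 138.5, 220.2]
tcp_rot: [-3.141, 0.002, -3.13]
contact_force: [-0.2, -0.6, -0.6]
opening: 0.299
```

carry_out:
  increments:
    - [[0,0,0,0,0,0],[0,0,0,0,0,0],[0,0,0,0,0,0],[0,0,0,0,0,0],[0,0,0,0,0,0]]

```text
clock: 18.48
eef_pos: [628.7, 138.6, 221.0]
tcp_rot: [-3.141, 0.003, -3.13]
contact_force: [-0.8, -0.8, 0.1]
opening: -0.0
```

```bash
python3 - <<'E'
from plan import *
st(); plan((629,139.2,128),(180,0,180.4))
E
```

```text
t 18.48 pos [628.7 138.6 221. ] rot [-3.141e+00  3.000e-03 -3.130e+00] F [-0.8 -0.8  0.1] open -0.0 q [ 0.22  0.38  1.6  -0.    1.16 -1.37]
[0.0, 0.0016, 0.2325] [-0.0006, 0.0028, 0.0048] rows 2.2
```

carry_out:
  increments:
    - [[0,0.0016,0.07,0,0,0],[0,0.0016,0.14,0,0,0],[0,0.0016,0.2,0,0,0],[0,0.0016,0.225,0,0,0],[0,0.0016,0.232,0,0,0]]

```text
clock: 18.9
eef_pos: [627.6, 138.9, 126.0]
tcp_rot: [-3.14, -0.001, -3.13]
contact_force: [0.1, 0.1, 0.5]
opening: 0.0
```

carry_out:
  increments:
    - [[0,0,0.004,0,0,0],[0,0,0.008,0,0,0],[0,0,0.01,0,0,0],[0,0,0.01,0,0,0]]

```text
clock: 19.23
eef_pos: [629.9, 139.4, 125.5]
tcp_rot: [-3.141, 0.005, -3.13]
contact_force: [-0.3, -0.2, 0.8]
opening: 0.005
```

```bash
python3 - <<'E'
from plan import *
st(); fr=optics.grab_frame('wrist'); save(fr,'w23.png',(130,120,400,300),3)
E
```

```text
t 19.23 pos [629.9 139.4 125.5] rot [-3.141  0.005 -3.13 ] F [-0.3 -0.2  0.8] open 0.005 q [ 0.22  0.48  1.67 -0.    0.98 -1.37]
```

View pics/w23.png

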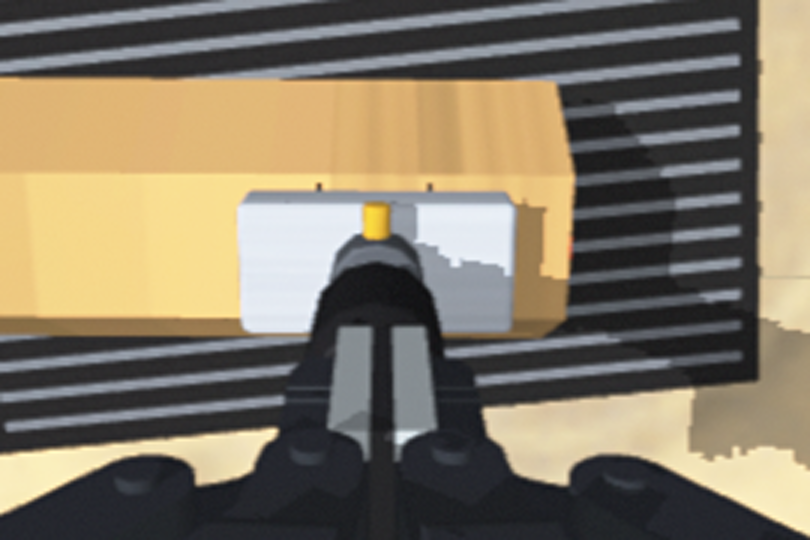

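Fingertips are just over the knob. Pressing in 1 mm steps.

carry_out:
  increments:
    - [[0,0,0.003,0,0,0],[0,0,0.006,0,0,0],[0,0,0.009,0,0,0]]

```text
clock: 19.53
eef_pos: [632.3, 139.7, 125.0]
tcp_rot: [3.141, 0.01, -3.13]
contact_force: [-3.0, -1.1, 31.2]
opening: -0.0
```

carry_out:
  increments:
    - [[0,0,0.0025,0,0,0],[0,0,0.005,0,0,0]]

```text
clock: 19.7
eef_pos: [633.8, 140.0, 124.8]
tcp_rot: [3.14, 0.014, -3.129]
contact_force: [-2.0, -1.9, 38.7]
opening: 0.001
```

Firmly bottomed: 31–39 N with no further travel. Lifting off.

carry_out:
  increments:
    - [[0,0,-0.006,0,0,0],[0,0,-0.015,0,0,0],[0,0,-0.04,0,0,0],[0,0,-0.12,0,0,0],[0,0,-0.2,0,0,0]]

```text
clock: 20.12
eef_pos: [627.3, 138.9, 198.3]
tcp_rot: [-3.14, -0.001, -3.13]
contact_force: [0.7, 0.3, 0.3]
opening: -0.001
```

carry_out:
  increments:
    - [[0.1,0,-0.1,0,0,0],[0.1,0,-0.1,0,0,0],[0.1,0,-0.1,0,0,0],[0.1,0,-0.1,0,0,0]]

```text
clock: 20.45
eef_pos: [588.8, 138.9, 239.3]
tcp_rot: [-3.141, 0.005, -3.129]
contact_force: [0.2, 0.8, -0.1]
opening: 0.001
```

```bash
python3 - <<'E'
from plan import *
s=st()
fr=optics.grab_frame('wrist'); W=cloud(fr); save(fr,'w24.png',(80,40,430,300),2)
k=(np.abs(W[...,0]-628)<45)&(np.abs(W[...,1]-139)<45)
q=W[k&(W[...,2]>75.5)&(W[...,2]<80)]; print('foot',cv2.minAreaRect(q[:,:2].astype(np.float32)),np.median(q[:,2]))
A=np.c_[q[:,:2]-[628,139],np.ones(len(q))]; print(np.linalg.lstsq(A,q[:,2],rcond=None)[0])
q=W[k&(W[...,2]>95)&(W[...,2]<150)]; t=q[q[:,2]>q[:,2].max()-4]; print('knob',cv2.minEnclosingCircle(t[:,:2].astype(np.float32)),np.median(t[:,2]))
k=(W[...,2]>62)&(W[...,2]<65)
for y in (45,60,90,178):
    q=W[k&(np.abs(W[...,1]-y)<2)&(W[...,0]>590)]; 
    if len(q): print(y,len(q),q[:,0].min().round(1),q[:,0].max().round(1),np.median(q[:,2]))
fr=optics.grab_frame('side'); save(fr,'s24.png',(190,90,300,220),5)
fr=optics.grab_frame('scene'); save(fr,'c24.png')
E
```

```text
t 20.45 pos [588.8 138.9 239.3] rot [-3.141  0.005 -3.129] F [ 0.2  0.8 -0.1] open 0.001 q [ 0.23  0.31  1.67 -0.    1.16 -1.35]
foot ((627.5518798828125, 138.78944396972656), (29.378402709960938, 59.7234992980957), 0.50057452917099) 78.26264904518246
[2.79543589e-02 4.16708476e-03 7.82757406e+01]
knob ((625.228515625, 138.7515411376953), 10.36460018157959) 131.79910073804515
45 109 610.6 647.0 63.26903142860692
60 114 610.6 646.7 63.160771346011934
90 118 610.2 646.2 63.1986468361071
178 120 609.3 645.0 63.358043226075665
```

View pics/w24.png

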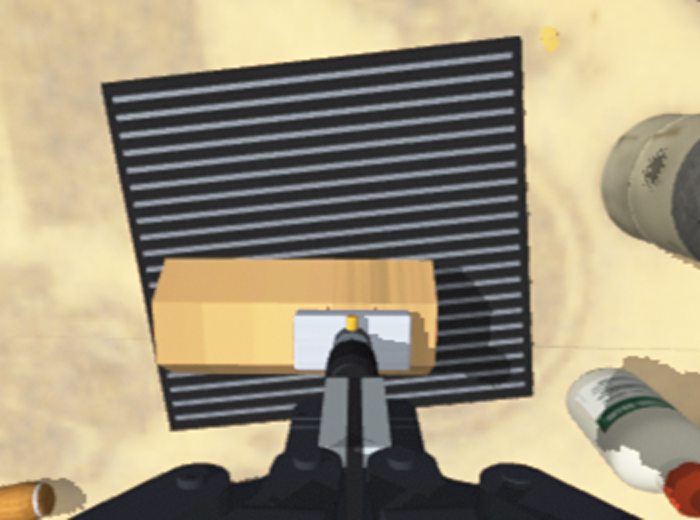

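View pics/s24.png

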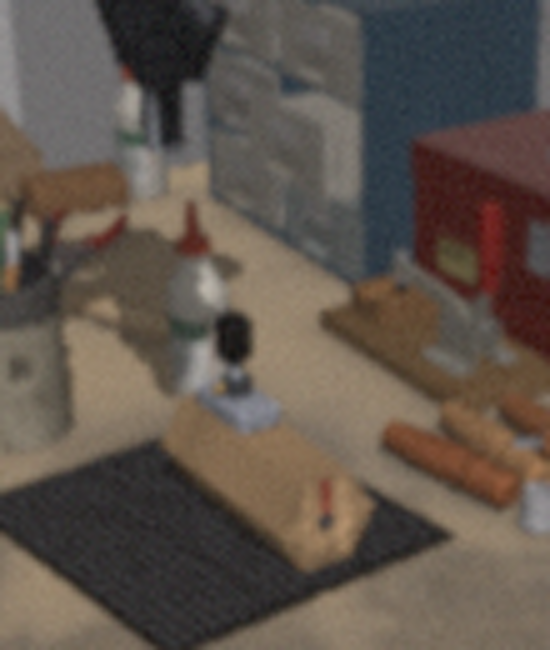

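View pics/c24.png

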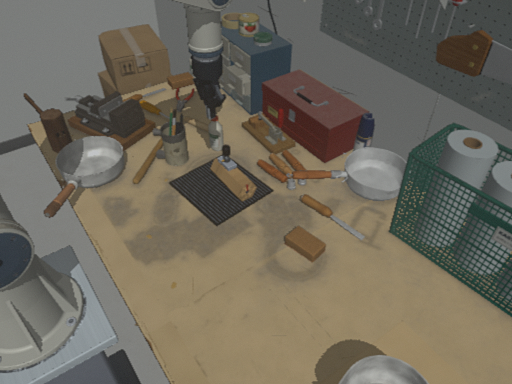

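The depth fit now suggests the foot might be tilted by about 1.6°, though the arm was still settling and the knob is partly occluded. I'll look again from a clear, settled view.

carry_out:
  increments:
    - [[0.08,0,0,0,0,0],[0.08,0,0,0,0,0],[0.08,0,0,0,0,0],[0.08,0,0,0,0,0],[0.08,0,0,0,0,0]]
  hand: 0

```text
clock: 21.02
eef_pos: [557.5, 138.4, 237.9]
tcp_rot: [-3.141, 0.003, -3.13]
contact_force: [-0.5, 0.4, -0.0]
opening: 0.708
```

carry_out:
  increments:
    - [[0,0,0,0,0,0],[0,0,0,0,0,0],[0,0,0,0,0,0],[0,0,0,0,0,0],[0,0,0,0,0,0]]

```text
clock: 21.43
eef_pos: [556.8, 138.4, 238.3]
tcp_rot: [-3.141, 0.003, -3.13]
contact_force: [-0.3, -0.1, -0.3]
opening: 1.003
```

```bash
cat > chk.py <<'E'
from plan import *
s=st()
for c in ('wrist','side','scene'):
    fr=optics.grab_frame(c); W=cloud(fr); 
    if c!='scene': save(fr,c+'_%d.png'%int(s['clock']*100),(0,0,512,384) if c=='wrist' else (190,130,290,220),1 if c=='wrist' else 7)
    k=(np.abs(W[...,0]-628)<45)&(np.abs(W[...,1]-139)<45)
    q=W[k&(W[...,2]>74)&(W[...,2]<81)]; 
    A=np.c_[q[:,:2]-[628,139],np.ones(len(q))]; x=np.linalg.lstsq(A,q[:,2],rcond=None)[0]
    for _ in range(4):
        m=np.abs(A@x-q[:,2])<(.8 if c=='wrist' else 1.5); x=np.linalg.lstsq(A[m],q[m,2],rcond=None)[0]
    print(c,'foot',len(q),cv2.minAreaRect(q[:,:2].astype(np.float32)),'plane',np.round(x,4))
    q=W[k&(W[...,2]>95)&(W[...,2]<150)]; t=q[q[:,2]>q[:,2].max()-4]; print('  knob',len(t),cv2.minEnclosingCircle(t[:,:2].astype(np.float32)),np.median(t[:,2]))
    q=W[(np.abs(W[...,0]-628)<14)&(W[...,1]>40)&(W[...,1]<100)&(W[...,2]>58)&(W[...,2]<68)]
    A=np.c_[q[:,:2]-[628,139],np.ones(len(q))]; print('  head top',np.round(np.linalg.lstsq(A,q[:,2],rcond=None)[0],4))
E
python3 chk.py; ls -t pics | head -3
```

```text
t 21.43 pos [556.8 138.4 238.3] rot [-3.141e+00  3.000e-03 -3.130e+00] F [-0.3 -0.1 -0.3] open 1.003 q [ 0.24  0.26  1.73 -0.    1.15 -1.34]
wrist foot 1137 ((628.6844482421875, 138.96507263183594), (30.18772315979004, 59.99113464355469), 0.6363677978515625) plane [-2.40000e-03  3.00000e-03  7.82463e+01]
  knob 404 ((628.5615844726562, 139.16554260253906), 11.224111557006836) 132.06409896851653
  head top [1.60000e-03 2.80000e-03 6.34135e+01]
side foot 59 ((629.6494140625, 136.73428344726562), (29.681230545043945, 60.48030471801758), 5.36277961730957) plane [1.60000e-02 1.50000e-03 7.73615e+01]
  knob 19 ((631.4619750976562, 135.56768798828125), 10.46509075164795) 131.29918259707657
  head top [ 2.10000e-03 -3.80000e-03  6.24122e+01]
scene foot 87 ((627.6040649414062, 136.7524871826172), (30.420833587646484, 61.106712341308594), 3.6303443908691406) plane [-8.0000e-03 -2.6100e-02  7.5794e+01]
  knob 15 ((629.1084594726562, 135.9501953125), 7.886656284332275) 130.60043658268117
  head top [-1.84000e-02 -4.40000e-03  6.12109e+01]
side_2143.png
wrist_2143.png
c24.png
```

```bash
python3 - <<'E'
from plan import *
s=st()
fr=optics.grab_frame('wrist'); W=cloud(fr)
q=W[(np.abs(W[...,0]-628)<14)&(((W[...,1]>35)&(W[...,1]<103))|((W[...,1]>173)&(W[...,1]<180)))&(W[...,2]>58)&(W[...,2]<68)]
A=np.c_[q[:,:2]-[628,139],np.ones(len(q))]; x=np.linalg.lstsq(A,q[:,2],rcond=None)[0]; print('head',len(q),np.round(x,4))
for y0,y1 in ((110,126),(152,167)):
    f_=W[(np.abs(W[...,0]-628)<13)&(W[...,1]>y0)&(W[...,1]<y1)&(W[...,2]>70)&(W[...,2]<85)]; 
    print('foot',y0,len(f_),np.round(np.percentile(f_[:,2],[5,50,95]),2))
h=W[(np.abs(W[...,0]-628)<13)&(W[...,1]>173)&(W[...,1]<180)&(W[...,2]>55)]; print('head right',np.round(np.percentile(h[:,2],[5,50,95]),2))
h=W[(np.abs(W[...,0]-628)<13)&(W[...,1]>85)&(W[...,1]<105)&(W[...,2]>55)]; print('head left',np.round(np.percentile(h[:,2],[5,50,95]),2))
im=fr['img']; 
u,v=proj(fr,(628,139,70)); u=int(u);v=int(v); save(fr,'w25.png',(u-60,v-50,u+60,v+50),6)
E
```

```text
t 21.58 pos [556.7 138.4 238.3] rot [-3.141e+00  3.000e-03 -3.130e+00] F [-0.4 -0.1 -0.3] open 0.999 q [ 0.24  0.26  1.73 -0.    1.15 -1.34]
head 1625 [9.00000e-04 2.30000e-03 6.34006e+01]
foot 110 371 [77.08 78.34 79.51]
foot 152 331 [77.23 78.31 79.37]
head right [62.35 63.54 64.59]
head left [62.08 63.26 64.45]
```

View pics/w25.png

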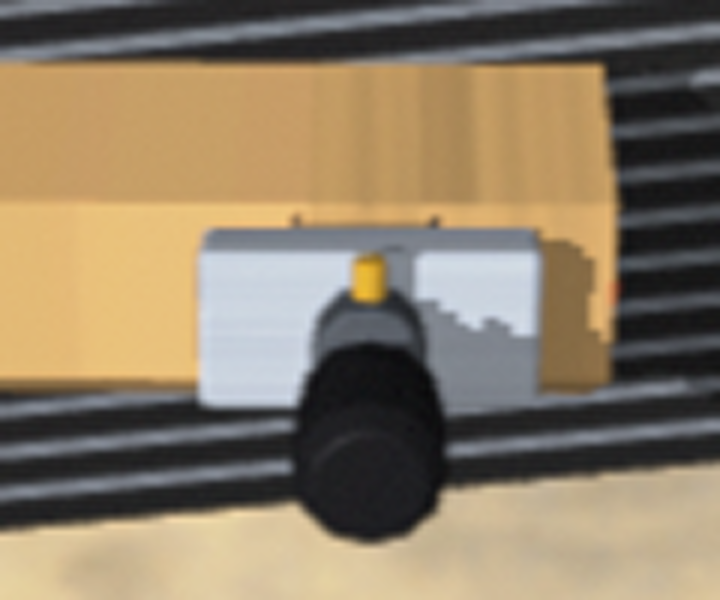

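Foot top minus wood reads 14.9 mm here against 14.1 at seating. I'll check from closer in case the foot rides 0.8 mm up.

carry_out:
  increments:
    - [[0,0,0.09,0,0,0],[0,0,0.15,0,0,0],[0,0,0.2,0,0,0],[0,0,0.2,0,0,0],[0,0,0.2,0,0,0]]

```text
clock: 22.05
eef_pos: [556.3, 138.2, 157.8]
tcp_rot: [-3.14, 0.001, -3.13]
contact_force: [-0.3, -0.1, 0.6]
opening: 1.0
```

carry_out:
  increments:
    - [[0,0,0,0,0,0],[0,0,0,0,0,0],[0,0,0,0,0,0],[0,0,0,0,0,0]]

```text
clock: 22.38
eef_pos: [557.5, 138.5, 159.5]
tcp_rot: [-3.141, 0.005, -3.13]
contact_force: [-0.6, -0.3, -0.0]
opening: 0.999
```

```bash
cat > chk2.py <<'E'
from plan import *
s=st()
fr=optics.grab_frame('wrist'); W=cloud(fr)
q=W[(np.abs(W[...,0]-628)<14)&(((W[...,1]>35)&(W[...,1]<103))|((W[...,1]>173)&(W[...,1]<180)))&(W[...,2]>58)&(W[...,2]<68)]
A=np.c_[q[:,:2]-[628,139],np.ones(len(q))]; x=np.linalg.lstsq(A,q[:,2],rcond=None)[0]; print('head',len(q),np.round(x,4))
for y0,y1 in ((110,126),(152,167)):
    f_=W[(np.abs(W[...,0]-628)<13)&(W[...,1]>y0)&(W[...,1]<y1)&(W[...,2]>70)&(W[...,2]<85)]; 
    print('foot',y0,len(f_),np.round(np.percentile(f_[:,2],[5,50,95]),2))
h=W[(np.abs(W[...,0]-628)<13)&(W[...,1]>173)&(W[...,1]<180)&(W[...,2]>55)]; print('head right',np.round(np.percentile(h[:,2],[5,50,95]),2))
h=W[(np.abs(W[...,0]-628)<13)&(W[...,1]>85)&(W[...,1]<105)&(W[...,2]>55)]; print('head left',np.round(np.percentile(h[:,2],[5,50,95]),2))
m=W[(W[...,0]>500)&(W[...,0]<560)&(W[...,1]>60)&(W[...,1]<180)&(np.abs(W[...,2])<8)]; print('mat',len(m),np.median(m[:,2]))
k=(np.abs(W[...,0]-628)<30)&(np.abs(W[...,1]-139)<30)&(W[...,2]>95)&(W[...,2]<150); q=W[k]; t=q[q[:,2]>q[:,2].max()-5]; print('knob',len(t),np.median(t[:,2]),cv2.minEnclosingCircle(t[:,:2].astype(np.float32)))
print('neck',np.percentile(W[(np.hypot(W[...,0]-621.5,W[...,1]-139)<4)&(W[...,2]>80)&(W[...,2]<95)][:,2],[5,50,95]))
u,v=proj(fr,(628,139,70)); u=int(u);v=int(v); save(fr,'w_%d.png'%(s['clock']*100),(max(u-65,0),max(0,v-50),u+65,v+50),6)
E
python3 chk2.py; ls -t pics|head -1
```

```text
t 22.38 pos [557.5 138.5 159.5] rot [-3.141  0.005 -3.13 ] F [-0.6 -0.3 -0. ] open 0.999 q [ 0.24  0.34  1.81 -0.    0.99 -1.34]
head 1762 [-3.00000e-04  1.90000e-03  6.33714e+01]
foot 110 579 [77.22 78.23 79.23]
foot 152 529 [77.48 78.4  79.47]
head right [62.34 63.51 64.3 ]
head left [62.26 63.31 64.31]
mat 7949 3.3977251779519055
knob 790 131.9574327021694 ((627.9225463867188, 138.63983154296875), 11.650888442993164)
neck [84.86290984 89.96444073 91.72736393]
w_2238.png
```

The gap does look like about 0.7 mm: the foot probably got lifted on the rod when the fingers came off. I'll press the foot itself down with half-open fingertips on either side of the neck.

```bash
python3 - <<'E'
from plan import *
st(); plan((560,139,190),(180,0,180.5));plan((629,139,190),(180,0,180.5))
E
```

```text
t 22.43 pos [557.4 138.5 159.2] rot [-3.141  0.004 -3.13 ] F [ 0.2 -0.4  0. ] open 0.999 q [ 0.24  0.34  1.81 -0.    0.99 -1.34]
[-0.0069, 0.0013, -0.0769] [-0.0003, 0.0041, 0.0031] rows 0.7
[-0.1794, -0.0008, -0.0762] [-0.0003, 0.0041, 0.0031] rows 1.9
```

carry_out:
  increments:
    - [[-0.02,0,-0.076,0,0,0],[-0.09,0,-0.076,0,0,0],[-0.18,0,-0.076,0,0,0],[-0.18,0,-0.076,0,0,0],[-0.18,0,-0.076,0,0,0]]
  hand: 0.58

```text
clock: 22.85
eef_pos: [630.1, 139.1, 188.9]
tcp_rot: [-3.141, 0.004, -3.13]
contact_force: [-0.6, 0.2, -0.2]
opening: 0.421
```

carry_out:
  increments:
    - [[0,0,0,0,0,0],[0,0,0,0,0,0],[0,0,0,0,0,0],[0,0,0,0,0,0],[0,0,0,0,0,0]]

```text
clock: 23.27
eef_pos: [628.4, 139.3, 189.1]
tcp_rot: [-3.141, 0.003, -3.129]
contact_force: [0.3, -0.2, 0.7]
opening: 0.42
```

```bash
python3 - <<'E'
from plan import *
s=st()
fr=optics.grab_frame('wrist'); W=cloud(fr); save(fr,'w26.png')
R=Rn.from_euler('xyz',s['tcp_rot']); L=R.inv().apply((W-s['eef_pos']).reshape(-1,3)).reshape(W.shape)
k=(np.abs(L[...,0])<16)&(np.abs(L[...,1])>8)&(np.abs(L[...,1])<45)&(L[...,2]<5)&(L[...,2]>-40)
P=L[k]
for z in range(-40,4,3):
    q=P[(P[:,2]>=z)&(P[:,2]<z+3)]
    if len(q): a=q[q[:,1]>0][:,1]; b=q[q[:,1]<0][:,1]; print(z,len(q), a.min().round(1) if len(a) else '',a.max().round(1) if len(a) else '',b.min().round(1) if len(b) else '',b.max().round(1) if len(b) else '', q[:,0].min().round(1),q[:,0].max().round(1))
k=(np.abs(W[...,0]-628)<30)&(np.abs(W[...,1]-139)<30)&(W[...,2]>95)&(W[...,2]<150); q=W[k]; t=q[q[:,2]>q[:,2].max()-5]; print('knob',len(t),np.median(t[:,2]),cv2.minEnclosingCircle(t[:,:2].astype(np.float32)))
for y0,y1 in ((110,126),(152,167)):
    f_=W[(np.abs(W[...,0]-628)<13)&(W[...,1]>y0)&(W[...,1]<y1)&(W[...,2]>70)&(W[...,2]<85)]; 
    print('foot',y0,len(f_),np.round(np.percentile(f_[:,2],[5,50,95]),2))
E
```

```text
t 23.27 pos [628.4 139.3 189.1] rot [-3.141e+00  3.000e-03 -3.129e+00] F [ 0.3 -0.2  0.7] open 0.42 q [ 0.22  0.41  1.63 -0.    1.1  -1.37]
-40 281 18.5 32.1 -30.9 -17.1 -10.0 12.4
-37 331 18.4 32.6 -31.0 -17.1 -10.2 12.8
-34 311 18.4 32.3 -30.7 -17.1 -10.3 12.8
-31 292 18.4 32.2 -31.1 -17.1 -9.6 12.4
-28 266 18.5 32.5 -31.1 -17.1 -9.8 12.4
-25 252 18.4 32.0 -30.8 -17.0 -10.1 12.5
-22 219 18.5 32.2 -30.3 -17.2 -10.4 12.7
-19 228 18.3 31.8 -31.0 -17.1 -8.7 12.6
-16 177 18.5 31.2 -29.3 -17.2 -9.9 12.6
-13 98 18.3 25.1 -23.8 -17.0 -9.5 12.0
-10 32 18.5 18.7 -17.4 -17.1 -7.9 9.9
-7 1   -17.4 -17.4 2.7 2.7
knob 719 132.04209865165987 ((628.756103515625, 139.2250518798828), 11.355828285217285)
foot 110 569 [77.22 78.19 79.34]
foot 152 532 [77.32 78.37 79.41]
```

View pics/w26.png

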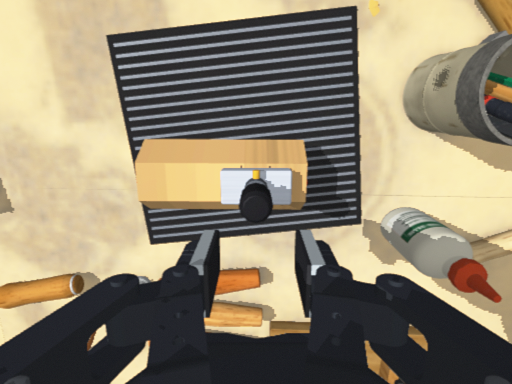

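carry_out:
  increments:
    - [[0,0,0.08,0,0,0],[0,0,0.16,0,0,0],[0,0,0.23,0,0,0],[0,0,0.27,0,0,0],[0,0,0.283,0,0,0]]

```text
clock: 23.73
eef_pos: [627.0, 138.7, 72.6]
tcp_rot: [-3.14, -0.002, -3.13]
contact_force: [-0.2, 0.3, -0.6]
opening: 0.422
```

carry_out:
  increments:
    - [[0,0,0,0,0,0],[0,0,0.002,0,0,0],[0,0,0.004,0,0,0]]

```text
clock: 23.98
eef_pos: [630.3, 139.4, 75.7]
tcp_rot: [-3.141, 0.005, -3.13]
contact_force: [1.0, 0.1, 0.0]
opening: 0.419
```

```bash
python3 - <<'E'
from plan import *
st(); fr=optics.grab_frame('wrist'); save(fr,'w27.png')
E
```

```text
t 23.98 pos [630.3 139.4  75.7] rot [-3.141  0.005 -3.13 ] F [1.  0.1 0. ] open 0.419 q [ 0.22  0.55  1.7  -0.    0.89 -1.37]
```

View pics/w27.png

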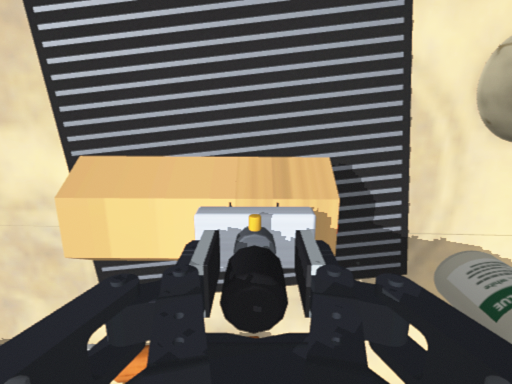

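Fingers straddle the knob cleanly above the foot. Stepping down.

carry_out:
  increments:
    - [[0,0,0.003,0,0,0],[0,0,0.006,0,0,0],[0,0,0.009,0,0,0]]

```text
clock: 24.28
eef_pos: [629.5, 139.2, 71.1]
tcp_rot: [-3.141, 0.004, -3.13]
contact_force: [0.4, 0.1, 0.3]
opening: 0.419
```

carry_out:
  increments:
    - [[0,0,0.003,0,0,0],[0,0,0.006,0,0,0]]

```text
clock: 24.45
eef_pos: [629.7, 139.3, 69.4]
tcp_rot: [-3.141, 0.004, -3.13]
contact_force: [-5.3, -1.7, 24.0]
opening: 0.418
```

24 N, well above the rod's 4 N friction, so the foot is seated now. Lifting off gently and rechecking.

carry_out:
  increments:
    - [[0,0,-0.003,0,0,0],[0,0,-0.006,0,0,0],[0,0,-0.012,0,0,0],[0,0,-0.03,0,0,0],[0,0,-0.08,0,0,0]]

```text
clock: 24.87
eef_pos: [627.2, 138.7, 98.1]
tcp_rot: [-3.14, -0.002, -3.13]
contact_force: [-0.1, 0.7, -0.0]
opening: 0.422
```

carry_out:
  increments:
    - [[0,0,-0.09,0,0,0],[0,0,-0.18,0,0,0],[0,0,-0.22,0,0,0],[0,0,-0.22,0,0,0],[0,0,-0.22,0,0,0]]

```text
clock: 25.28
eef_pos: [629.4, 139.3, 189.5]
tcp_rot: [-3.141, 0.005, -3.13]
contact_force: [-0.1, -0.5, -0.9]
opening: 0.423
```

carry_out:
  increments:
    - [[0,0,0,0,0,0],[0,0,0,0,0,0],[0,0,0,0,0,0]]

```text
clock: 25.53
eef_pos: [628.0, 139.0, 186.6]
tcp_rot: [-3.14, 0.0, -3.13]
contact_force: [-0.1, 0.1, -0.6]
opening: 0.425
```

```bash
python3 chk2.py; ls -t pics|head -1
```

```text
t 25.53 pos [628.  139.  186.6] rot [-3.14  0.   -3.13] F [-0.1  0.1 -0.6] open 0.425 q [ 0.22  0.42  1.63 -0.    1.1  -1.37]
head 2651 [5.00000e-04 2.00000e-03 6.33867e+01]
foot 110 586 [76.1  77.25 78.37]
foot 152 529 [76.32 77.34 78.48]
head right [ 63.41 249.04 251.96]
head left [ 63.86 259.09 278.73]
mat 8029 3.3940450528290564
knob 770 132.00458444735432 ((628.5904541015625, 139.02978515625), 11.377707481384277)
neck [84.15050869 88.48513495 90.04807426]
w_2553.png
```

The foot top dropped from 78.3 to 77.3 (13.9 mm above the wood, so flat). The knob top is unchanged at 132.0, so the rod is still on the floor. One last look, then hand in.

```bash
python3 - <<'E'
from plan import *
fr=optics.grab_frame('side'); save(fr,'fin.png',(190,90,300,220),5); st()
E
```

```text
t 25.63 pos [628.3 139.1 187. ] rot [-3.141e+00  1.000e-03 -3.130e+00] F [ 0.1 -0.2 -0.2] open 0.425 q [ 0.22  0.42  1.63 -0.    1.1  -1.37]
```

View pics/fin.png

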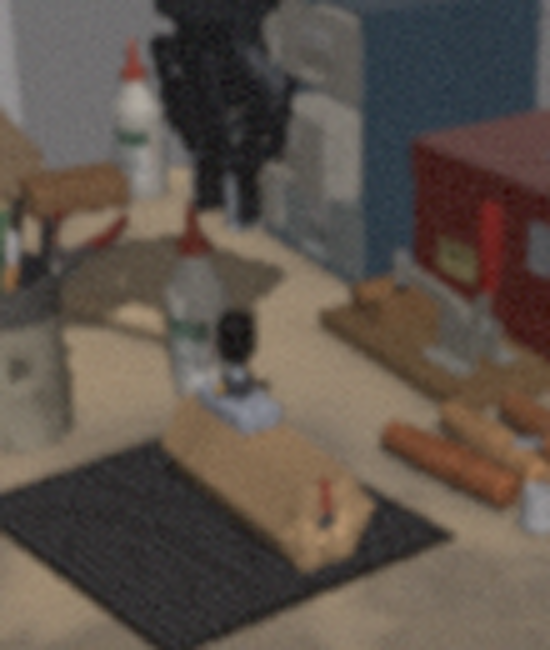

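```bash
python3 -c "
from h import *
print(r.sign_off())"
```

```text
the job is handed in; nothing more can be done
None
```

I rolled the mallet head over two faces, letting it rest on each, so the mortise face is on top. The depth gauge stands on that face over the mortise with its rod on the floor, and I handed the job in at 25.6 s with the gripper clear.

**Last checks**
- **Foot:** its top is 13.9 mm above the wood, so it sits flat. It is centred at about (628.5, 139) over the mortise centre of about (628, 139).
- **Rod:** the knob top is at 132 mm, so the rod is about 35 mm into the mortise. That agrees with the 35.6 mm it travelled before it stopped hard.
- **Bystanders:** I did not touch the chisel, the sanding block or the glue bottle.

**What disagreed**
- **Fingertips:** all three cameras showed the shut fingertips about 10 mm behind the reported TCP, not 22 mm ahead of it. I worked from the camera readings.
- **Force on the knob:** I pressed the knob a second time from above with shut fingers, to be sure the rod was down, and the force reached 38.7 N. That is under the 40 N limit for the gripper's body, and it was the fingertips pressing, but it was more than I meant to use.
- **Foot gap:** after that press the foot read about 0.8 mm proud of the wood. I pressed it down with the fingertips (24 N) and it came back flat, with the knob height unchanged.

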